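# Clamp a card strip in the trimmer

### The arm

A 7-joint arm with a two-finger parallel gripper is mounted at the origin on a cart in front of the work surface, level with it; the furniture and walls round the work are solid. World frame = base frame: x ahead of the robot, y to its left, z up, the work surface at z = 0. Lengths are in mm, angles in rad, forces in N, time in s.
With the tool pointing down it reaches from about 425 to 1025 mm from the base axis. Payload 9.4 kg.
Tool frame: the origin (TCP) lies at the very end of the fingers, on their centre line; the grasp point (between the pads) lies 19 mm behind it; z points along the fingers, y is the line along which they close (so a half turn about z gives the same grasp; the last joint's range is limited). The gripper opens to 93 mm and grips with 3 to 60 N. Pads are 15 mm wide; open, the fingers measure 128 mm over their backs; the gripper's body (75 mm by 188 mm) begins 65 mm behind the grasp point.
Start: joints at [-0.077, 0.599, -0.003, 1.599, 0.002, 0.943, -0.08], TCP at [724.999, -0.008, 218.618] pointing down, gripper open.
Joint ranges: [-2.57, 2.57], [-0.35, 1.97], [-1.29, 1.29], [0.11, 2.56], [-1.05, 4.19], [0.11, 1.86], [-2.63, 2.63]. Speed limits (rad/s): [2.22, 2.22, 3.01, 3.01, 3.14, 3.14, 3.14].

### API

Orientations are given as a 3x3 rotation matrix whose columns are the frame's x, y, z axes.
In Python, from cell import env gives the robot as it stands.
- The arm moves only by the tool move_arm, never from a script. Its argument "moves" is a list of rows, each an object with "dp": the shift along the tool's x, y, z in mm, a list of three; "angular": the turn, a rotation vector about the tool's x, y, z in degrees, a list of three; "fingers": the closure, from -1 (fully open) to 1 (shut), so that 0 is half open. In form: [{"dp": [x, y, z], "angular": [rx, ry, rz], "fingers": fingers}, ...]. A call has 1 to 20 rows; each row shifts and turns the commanded pose from where the row before left it, along the tool's axes as they then stand; what a row does not reach is not made up. A row lasts 1/8 s, in which the tool goes at most 62.5 mm and 10.7 degrees, less where a joint would pass 70% of its speed; a pose out of reach is approached as far as the arm can. A call with a gripper value outside its range is refused whole. The fingers move at their own pace and stop on an object; the grip force is fixed at half the most. Time passes only in rows, so rows that do not move let the fingers close. It gives the time, the measured TCP pose, the force, the opening and the grip force at its end, in the units of the state.
- env.observe(): the state, without advancing time (a new reading comes with each control period).
- env.capture(name): name is "scene" or "side" or "wrist"; returns the picture (480x640x3 uint8, blue, green, red); there is no depth.
- env.camera_info(name): a dict with "intrinsics" (3x3 intrinsics, pixels), "world_from_camera" (4x4, takes a point from camera to world coordinates). Camera axes: x right, y down, z forward; pixel columns grow to the right and rows downward; lengths in mm; the calibration is good to about 2 mm. A picture is of the moment at which its call begins: read the wrist's pose just before it. camera_info takes no time and is no camera call; for the wrist camera it gives the pose at the moment of the call.
- env.finish_job(): hands the job in; it is judged then, once.
The state is a dict: "time_s": time; "q": joint angles; "qd": joint speeds; "joint_efforts": joint torques, N m; "eef_pos": TCP position; "tool_rot": TCP orientation; "force": force on the tool from outside, world axes, zero at the start; "ft_torque": the same for the moment, N m; "width": finger opening in mm; "gripper_force": force on a finger pad.
Only numpy, scipy, OpenCV 4.12 (cv2) and the standard library are available. Lean on these libraries where they do the work, as an engineer would, in place of code of your own. Each camera call takes 0.05 s, during which the arm holds its last target. There are 200 camera calls.

### The job

Set up the strip of thick grey card for cutting on the card trimmer: lift the spring clamp bar right back until it stays up by itself, slide the strip beneath it until it lies flat, snug along the side fence and fully home against the back stop, then lower the bar onto the strip and let go. Bring the bar down gently, never letting it snap shut, push the strip lightly enough that the back stop keeps its setting and the card's edge is not crushed on the fence, and leave the pin tub and the eraser where they stand.

Things in the scene. Friction and masses are not known exactly. Their poses are not given: they have to be found in the camera images.
- trimmer_bed (a point): the trimmer: a fixed grey board 250 x 140 mm with a flat bed 14 mm above the table; this point is the middle of the bed's upper surface. Its x axis points from the open front (-x) to the back stop, y to the left, z up. Seen in this frame (mm): the strip belongs with its long side along x, one side on the fence; two hinge brackets stand at x = 50, y = -57 and +57, 28 high; between them the way under the bar is free
- fence: the side fence: a fixed aluminium rail on the right of the bed, 8 mm high and 10 mm wide. Its body's origin and axes are those of trimmer_bed. Its guiding face looks to +y and lies at y = -27.5 mm, from x = 15 mm (rounded front end) to x = 105 mm
- stop_face (a point): the back stop: an aluminium block 50 mm wide (y), 12 mm high, 14 mm deep, with a black knob on top, on the bed's middle line. This point is the centre of its front face, which looks to -x; 6 mm above the bed; axes as trimmer_bed. It sits in a slot along x and is held only by friction: about 8 N of push makes it slip, and its setting is then lost
- stop (a joint): setting of the back stop in m: its face lies at x = 65 mm + this value in the frame of trimmer_bed, 0 to 0.03
- bar (a joint): angle of the clamp bar in rad: 0 = down on the empty bed, 0.11 = down on the 5 mm strip, 1.75 = fully back (stays up, its top and the handle then about 65 mm above the bed). An over-centre spring pulls it down below about 1.2 rad (about 6 N at the handle when it is down) and holds it up beyond; let go below that it snaps shut. From down, the handle swings up and then to +x
- bar_hinge (a point): middle of the bar's hinge line, which runs along the trimmer's y axis at x = 50, 16 mm above the bed; turns with the bar. The bar is 92 mm wide and reaches 47 mm from this line to its lip (towards -x when down)
- bar_handle (a point): centre of the bar's handle: a black rod 12 mm thick and 43 mm long (along the trimmer's y) that sticks out to the left of the bar, clear of the base; 45.5 mm from the hinge line towards the lip and 3 mm above it when down, 85 mm to the left of the trimmer's middle. It turns with the bar, so its round rod can turn between the fingers
- card_center (a point): centre of the loose strip of thick grey card, cut by hand to about 160 (its x) x 55 (its y) mm, which may be off by up to 7 mm in length and 3 mm in width, and 5 mm thick, 35 g, lying flat on the table at the start. Both ends are alike. Its edges must not be pressed on the fence with more than 15 N
- pin_cup: open clear tub of push pins, 55 mm across, 30 mm high; origin under its centre; a bystander
- eraser_block: eraser in a blue card sleeve, 20 x 42 x 12 mm; origin under its centre; a bystander

How it is judged (in metres and radians):
On the way, in this order (a step that is already met when the one before it is completed fails the run):
1. the clamp bar is lifted right back and stays up (value of joint bar above 1.5 rad and contact force between the fingers and bar below 0.1 N), for 0.2 s.
2. with the bar up, the strip lies flat on the bed, snug on the fence and home against the back stop (value of joint bar above 1.3 rad and x of card_center in the frame of stop_face between -0.0785 and -0.075 m and y of card_center in the frame of trimmer_bed between -0.003 and 0 m and z of card_center in the frame of trimmer_bed below 0.0045 m and angle between the x axis of card_center and the x axis of trimmer_bed, either way round below 0.025 rad), for 0.2 s.
At the end, for the whole second after the job is handed in: The strip lies flat on the bed, its side within 1.5 mm of the fence and parallel to it within 0.025 rad, its end within 1.5 mm of the back stop, the back stop within 1.5 mm of where it was set, and the clamp bar is down and presses on the strip (x of card_center in the frame of stop_face between -0.0785 and -0.075 m and y of card_center in the frame of trimmer_bed between -0.003 and 0 m and z of card_center in the frame of trimmer_bed below 0.0045 m and angle between the x axis of card_center and the x axis of trimmer_bed, either way round below 0.025 rad and value of joint bar between 0.07 and 0.15 rad and contact force between bar and card above 1.5 N and distance of stop_face from where it was at the start of the episode below 0.0015 m and linear speed of card below 0.01 m/s); the robot touches nothing.
It fails at once if the clamp bar snaps shut (closes faster than 6 rad/s) (velocity of joint bar below -6 rad/s).
It fails at once if the back stop is pushed more than 1.5 mm off its setting (distance of stop_face from where it was at the start of the episode above 0.0015 m).
It fails at once if the strip is pressed on the fence with more than 15 N (contact force between card and fence above 15 N).
It fails at once if the pin tub is moved more than 20 mm (distance of pin_cup from where it was at the start of the episode above 0.02 m).
It fails at once if the eraser is moved more than 20 mm (distance of eraser_block from where it was at the start of the episode above 0.02 m).
It also fails if it takes over 72 s, if anything falls off the work surface, if the arm or the gripper's body presses on something with over 40 N, if the wrist force passes 120 N, or if a joint passes its speed limit or range.

## Working session

There is one attempt and no reset: what is moved stays moved. The work goes in short steps, Python scripts to look and compute and a tool call to move; the robot and the scene stay as the last step left them, time stands still between calls to the robot, and variables do not carry over. Pictures are saved under pics/ and viewed, at most 10 in all, crops included, and the job is handed in when it is done.

Besides the shell and the picture viewer there is one more tool, called as name(argument=value, ...) on one line, values as JSON. move_arm: Moves the arm, as the interface text tells. Its arguments: {"type":"object","properties":{"moves":{"type":"array","items":{"type":"object","properties":{"dp":{"type":"array","items":{"type":"number"}},"angular":{"type":"array","items":{"type":"number"}},"fingers":{"type":"number"}}}}},"required":["moves"]}

```bash
mkdir -p pics; ls; python3 - <<'E'
from cell import env
import cv2,numpy as np
np.set_printoptions(precision=4,suppress=True)
s=env.observe();print(s)
for n in("scene","side","wrist"):
    i=env.camera_info(n);print(n,i)
    cv2.imwrite(f"pics/{n}0.png",env.capture(n))
E
```

```text
pics
{'time_s': 0.0, 'q': array([-0.0767,  0.6001, -0.0025,  1.6001,  0.0018,  0.9429, -0.0798]), 'qd': array([ 0.0004, -0.0008, -0.0003, -0.0001,  0.001 ,  0.0001,  0.0011]), 'joint_efforts': array([  0.0006, -76.5061,   1.498 , -25.2344,  -0.0524,   0.0169,
         0.0002]), 'eef_pos': array([724.5172,  -0.0333, 217.7552]), 'tool_rot': array([[-0.    ,  1.    , -0.0015],
       [ 1.    ,  0.    , -0.0001],
       [-0.0001, -0.0015, -1.    ]]), 'force': array([ 0.0373, -0.5747, -0.5103]), 'ft_torque': array([0.0172, 0.0168, 0.0141]), 'gripper_force': 0.0, 'width': 92.8965364279802}
scene {'intrinsics': array([[605.8599,   0.    , 311.8958],
       [  0.    , 605.8599, 228.8575],
       [  0.    ,   0.    ,   1.    ]]), 'world_from_camera': array([[ -0.8589,  -0.2525,   0.4456,  63.2482],
       [ -0.5119,   0.4482,  -0.7328, 786.5577],
       [ -0.0147,  -0.8575,  -0.5142, 632.2083],
       [  0.    ,   0.    ,   0.    ,   1.    ]])}
side {'intrinsics': array([[588.3918,   0.    , 318.1911],
       [  0.    , 588.3918, 238.1244],
       [  0.    ,   0.    ,   1.    ]]), 'world_from_camera': array([[   0.973 ,   -0.1437,    0.1807,  382.5481],
       [  -0.2308,   -0.5815,    0.7801, -716.2464],
       [  -0.007 ,   -0.8007,   -0.599 ,  587.2054],
       [   0.    ,    0.    ,    0.    ,    1.    ]])}
wrist {'intrinsics': array([[333.4493,   0.    , 321.5308],
       [  0.    , 333.4493, 243.0049],
       [  0.    ,   0.    ,   1.    ]]), 'world_from_camera': array([[  1.    ,   0.0005,  -0.0017, 725.2233],
       [ -0.    ,  -0.9559,  -0.2937,  82.784 ],
       [ -0.0018,   0.2937,  -0.9559, 383.8636],
       [  0.    ,   0.    ,   0.    ,   1.    ]])}
```

View pics/scene0.png

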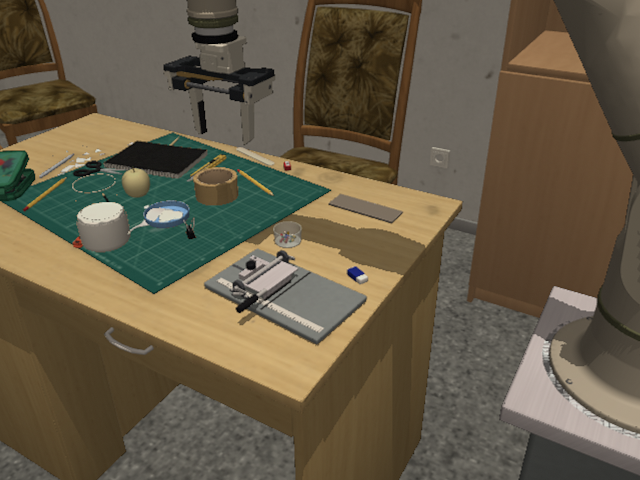

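View pics/side0.png

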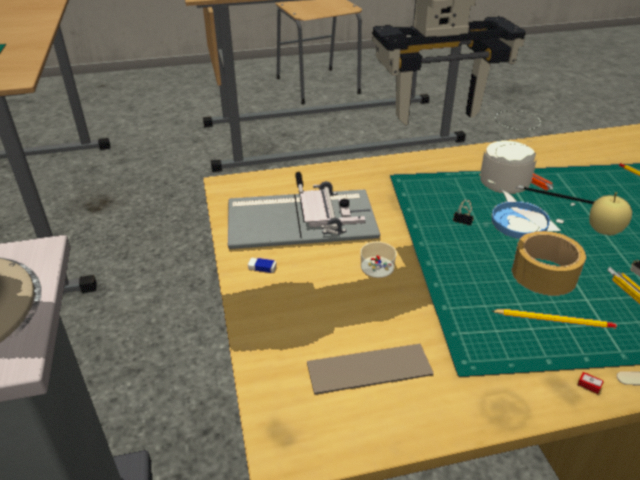

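View pics/wrist0.png

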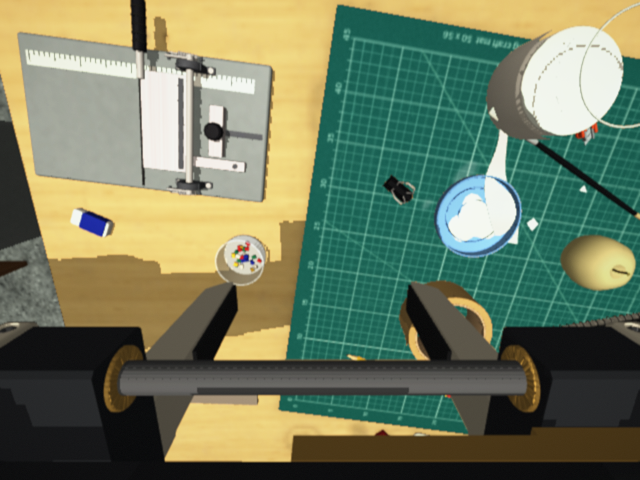

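The wrist view shows the trimmer (corners about (20,33), (271,68), (265,200), (37,175)), the handle at (139,20), the tub at (242,260) and the eraser at (91,222). The side view shows the card at about (370,368).

```bash
cat > h.py <<'E'
import cv2,numpy as np
np.set_printoptions(precision=2,suppress=True)
def ray(info,uv,z):
    K=info["intrinsics"];T=info["world_from_camera"]
    uv=np.atleast_2d(np.asarray(uv,float))
    d=np.c_[uv,np.ones(len(uv))]@np.linalg.inv(K).T@T[:3,:3].T
    o=T[:3,3]
    return o+d*((z-o[2])/d[:,2])[:,None]
def proj(info,P):
    T=np.linalg.inv(info["world_from_camera"]);P=np.atleast_2d(P)
    c=P@T[:3,:3].T+T[:3,3];c=c@info["intrinsics"].T
    return c[:,:2]/c[:,2:]
E
python3 - <<'E'
from cell import env
from h import *
iw=env.camera_info("wrist");isd=env.camera_info("side");isc=env.camera_info("scene")
def quad(img,lo,hi,roi,ks=3):
    hsv=cv2.cvtColor(img,cv2.COLOR_BGR2HSV)
    m=cv2.inRange(hsv,lo,hi);k=np.zeros_like(m);x0,y0,x1,y1=roi;k[y0:y1,x0:x1]=m[y0:y1,x0:x1]
    k=cv2.morphologyEx(k,cv2.MORPH_OPEN,np.ones((ks,ks)))
    c=max(cv2.findContours(k,0,2)[0],key=cv2.contourArea)
    return k,c
w=cv2.imread("pics/wrist0.png");s=cv2.imread("pics/side0.png");sc=cv2.imread("pics/scene0.png")
for im,p in((w,[(90,120),(285,150),(60,240),(140,20),(213,131)]),(s,[(370,368),(280,375),(250,225),(300,340)]),(sc,[(365,208),(340,215)])):
    h=cv2.cvtColor(im,cv2.COLOR_BGR2HSV);print([tuple(map(int,h[y,x])) for x,y in p])
k,c=quad(s,(0,10,60),(22,90,160),(290,330,450,410))
print("side card",cv2.contourArea(c)); 
r=cv2.approxPolyDP(cv2.convexHull(c),4,True)[:,0];print(r,ray(isd,r,5))
k,c=quad(sc,(0,10,40),(25,100,160),(320,185,410,230))
r=cv2.approxPolyDP(cv2.convexHull(c),3,True)[:,0];print("scene card",r,ray(isc,r,5))
k,c=quad(w,(0,0,60),(179,50,180),(0,0,285,210),5)
r=cv2.approxPolyDP(cv2.convexHull(c),5,True)[:,0];print("board",r,ray(iw,r,14))
g=ray(iw,[(20,33),(271,68),(265,200),(37,175)],14);print(g)
print("tub",ray(iw,[(242,260)],5),ray(isd,[(378,265)],5),"eraser",ray(iw,[(91,222)],12),ray(isd,[(262,265)],12))
print("handle",ray(iw,[(139,20)],33),"knob",ray(iw,[(213,131)],35))
E
```

```text
[(40, 18, 167), (24, 113, 242), (23, 116, 240), (0, 12, 21), (160, 19, 40)]
[(17, 63, 145), (21, 148, 222), (39, 12, 148), (20, 137, 136)]
[(17, 58, 123), (19, 115, 189)]
side card 3631.5
[[431 370]
 [315 393]
 [308 362]
 [419 345]] [[ 632.71 -264.15    5.  ]
 [ 481.5  -264.48    5.  ]
 [ 483.91 -214.27    5.  ]
 [ 633.44 -220.46    5.  ]]
scene card [[329 202]
 [343 194]
 [401 213]
 [388 222]] [[ 632.42 -222.91    5.  ]
 [ 623.6  -270.62    5.  ]
 [ 477.04 -254.44    5.  ]
 [ 485.07 -207.05    5.  ]]
board [[ 18  33]
 [135  50]
 [142 186]
 [ 36 173]] [[429.11 182.93  14.  ]
 [540.71 168.18  14.  ]
 [526.52  34.86  14.  ]
 [412.92  48.95  14.  ]]
[[431.06 182.93  14.  ]
 [674.16 152.14  14.  ]
 [661.54  19.34  14.  ]
 [413.47  46.8   14.  ]]
tub [[628.55 -55.16   5.  ]] [[632.41 -48.19   5.  ]] eraser [[460.45  -6.42  12.  ]] [[456.15 -13.56  12.  ]]
handle [[557.85 188.15  33.  ]] knob [[616.95  91.87  35.  ]]
```

move_arm(moves=[{"dp": [40,-50,0],"angular": [0,0,0],"fingers": -0.4},{"dp": [40,-50,0],"angular": [0,0,0],"fingers": -0.4},{"dp": [40,-50,0],"angular": [0,0,0],"fingers": -0.4},{"dp": [0,0,0],"angular": [0,0,6.6],"fingers": -0.4},{"dp": [0,0,0],"angular": [0,0,0],"fingers": -0.4},{"dp": [0,0,0],"angular": [0,0,0],"fingers": -0.4}])

```text
time_s: 0.9
eef_pos: [579.1, 116.6, 218.5]
tool_rot: [[0.114, 0.994, 0.0], [0.994, -0.114, -0.0], [-0.0, 0.0, -1.0]]
force: [0.4, 0.1, -0.2]
width: 65.2
gripper_force: 0.0
```

```bash
python3 - <<'E'
from cell import env
from h import *
import pickle
i=env.camera_info("wrist");im=env.capture("wrist")
cv2.imwrite("pics/w1.png",im);pickle.dump(i,open("w1.pkl","wb"))
print(env.observe()["eef_pos"],env.observe()["width"])
E
```

```text
[579.09 116.44 218.45] 65.21220906996304
```

View pics/w1.png

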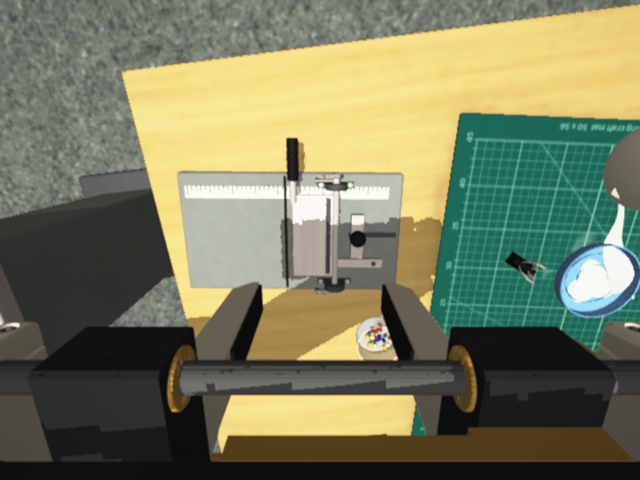

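Trimmer corners are near (178,171), (402,174), (397,290), (189,289); handle at (292,138–180), stop block at (358,215–255), knob at (358,239), fence at (340–382,263).

```bash
python3 - <<'E'
from h import *
import pickle
i=pickle.load(open("w1.pkl","rb"));im=cv2.imread("pics/w1.png")
h=cv2.cvtColor(im,cv2.COLOR_BGR2HSV)
m=(h[...,1]<60).astype(np.uint8)*255;m[:165]=0;m[292:]=0;m[:,:172]=0;m[:,408:]=0
# edge fits by sampling columns/rows: saturated wood vs grey
g=h[...,1].astype(float)
def edge(line,a,b):
    v=cv2.GaussianBlur(g[line,a:b] if line_is_row else g[a:b,line],(1,5),0).ravel() ; return a+np.argmax(np.abs(np.diff(v)))+.5
P={}
line_is_row=True
P['L']=[(edge(r,165,205),r) for r in range(182,280,4)]
P['R']=[(edge(r,385,415),r) for r in range(182,205,3)]
line_is_row=False
P['T']=[(c,edge(c,160,182)) for c in list(range(190,280,5))+list(range(360,395,5))]
P['B']=[(c,edge(c,275,300)) for c in range(200,250,4)]
R={}
for k in P:
    w=ray(i,P[k],14)[:,:2]
    l=cv2.fitLine(w.astype(np.float32),cv2.DIST_HUBER,0,.01,.01).ravel();R[k]=l
    print(k,l, np.degrees(np.arctan2(l[1],l[0])))
def X(a,b):
    A=np.c_[a[:2],-b[:2]];t=np.linalg.solve(A,b[2:]-a[2:]);return a[2:]+t[0]*a[:2]
c=np.array([X(R['L'],R['T']),X(R['R'],R['T']),X(R['R'],R['B']),X(R['L'],R['B'])])
print(c,[np.linalg.norm(c[j]-c[(j+1)%4]) for j in range(4)],c.mean(0))
O=c.mean(0);t=R['T'];yaw=np.arctan2(t[1],t[0]);yaw=(yaw+np.pi/2)%np.pi-np.pi/2;print("yaw",np.degrees(yaw))
Rz=np.array([[np.cos(yaw),-np.sin(yaw)],[np.sin(yaw),np.cos(yaw)]])
def tr(uv,z): return (ray(i,uv,z)[:,:2]-O)@Rz
print("handle ends",tr([(292,138),(293,180)],33),"hinge brkts",tr([(335,183),(333,285)],35),"knob",tr([(358,239)],35),"stopfaces",tr([(352,215),(365,215)],26),"fence",tr([(340,261),(382,262)],22))
print(ray(i,[(292,149)],33))
cr=im[130:300,170:410];cv2.imwrite("pics/w1c.png",cv2.resize(cr,None,fx=3.3,fy=3.3,interpolation=2))
E
```

```text
L [  0.34   0.94 413.89 122.46] 70.30939
R [  0.14   0.99 670.69 133.87] 82.056046
T [  0.99  -0.12 549.78 170.36] -6.8737426
B [  0.99  -0.1  446.63  43.79] -5.78673
[[435.94 184.08]
 [673.7  155.42]
 [655.17  22.66]
 [387.87  49.75]] [np.float32(239.47752), np.float32(134.04395), np.float32(268.67206), np.float32(142.6723)] [538.17 102.98]
yaw -6.873745
handle ends [[  9.01 103.47]
 [  9.22  61.71]] hinge brkts [[ 52.97  59.12]
 [ 52.77 -56.23]] knob [[79.19 -1.37]] stopfaces [[72.6  23.37]
 [86.86 23.46]] fence [[ 60.89 -31.83]
 [109.54 -32.76]]
[[558.01 194.07  33.  ]]
```

View pics/w1c.png

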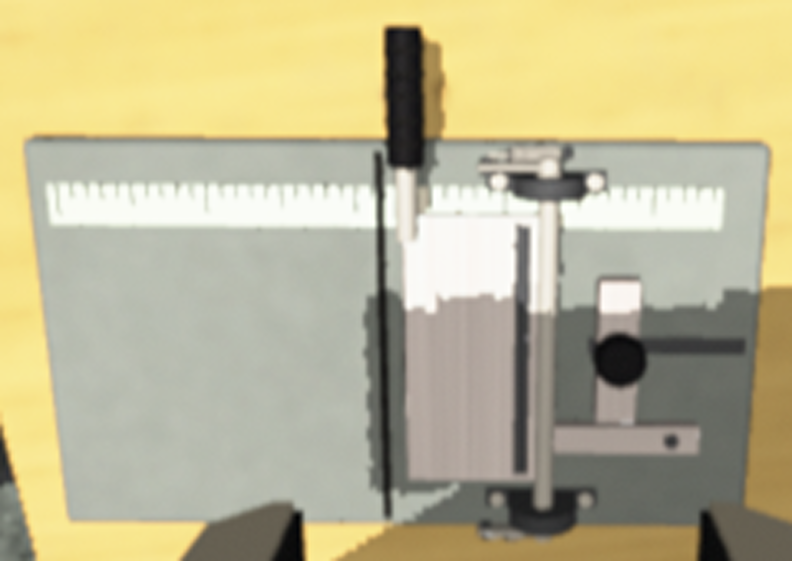

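```bash
python3 - <<'E'
from h import *
import pickle
i=pickle.load(open("w1.pkl","rb"))
cr=lambda x,y:(x/3.3+170-.35,y/3.3+130-.35)
c=ray(i,[cr(27,138),cr(768,143),cr(742,520),cr(70,518)],14)[:,:2]
print(c,[np.linalg.norm(c[j]-c[(j+1)%4]) for j in range(4)],c.mean(0))
# rigid fit of known points
M=[((-125,70),14,cr(27,138)),((125,70),14,cr(768,143)),((125,-70),14,cr(742,520)),((-125,-70),14,cr(70,518)),
((4.5,106.5),33,cr(403,27)),((4.5,63.5),33,cr(405,167)),((105,-27.5),22,cr(699,426)),((105,-37.5),22,cr(698,455))]
A=np.array([m[0] for m in M],float);B=np.array([ray(i,m[2],m[1])[0,:2] for m in M])
U,S,V=np.linalg.svd((A-A.mean(0)).T@(B-B.mean(0)));R=(U@V).T;O=B.mean(0)-R@A.mean(0)
print("yaw",np.degrees(np.arctan2(R[1,0],R[0,0])),O);print(B-(A@R.T+O))
tr=lambda uv,z:(ray(i,uv,z)[:,:2]-O)@R
print("stop",tr([cr(599,280),cr(641,280),cr(597,423)],26),"knob",tr([cr(620,360)],40))
for p in ((4.5,88),):print("handle",R@p+O)
np.savez("tr.npz",R=R,O=O)
E
```

```text
[[429.36 184.59]
 [672.58 155.15]
 [657.27  19.95]
 [412.26  48.76]] [np.float64(244.99763692537613), np.float64(136.05653625145317), np.float64(246.69974235704996), np.float64(136.90152639012823)] [542.86 102.11]
yaw -6.887857919444495 [542.38 101.28]
[[ 2.68 -1.18]
 [-2.29 -0.64]
 [-0.81  3.16]
 [ 2.37  1.98]
 [-0.32 -1.66]
 [-0.43 -0.83]
 [-0.69  0.02]
 [-0.5  -0.86]]
stop [[ 67.28  25.12]
 [ 81.23  25.21]
 [ 68.23 -25.25]] knob [[73.71  1.58]]
handle [557.4  188.11]
```

move_arm(moves=[{"dp": [35,-15,0],"angular": [0,0,0.3],"fingers": -0.4},{"dp": [36,-15,0],"angular": [0,0,0],"fingers": -0.4},{"dp": [0,0,50],"angular": [0,0,0],"fingers": -0.4},{"dp": [0,0,50],"angular": [0,0,0],"fingers": -0.4},{"dp": [0,0,45],"angular": [0,0,0],"fingers": -0.4},{"dp": [0,0,0],"angular": [0,0,0],"fingers": -0.4},{"dp": [0,0,0],"angular": [0,0,0],"fingers": -0.4}])

```text
time_s: 1.82
eef_pos: [558.1, 191.0, 74.6]
tool_rot: [[0.12, 0.993, 0.001], [0.993, -0.12, 0.0], [0.0, 0.001, -1.0]]
force: [0.3, 0.1, 0.3]
width: 65.1
gripper_force: 0.0
```

```bash
python3 - <<'E'
from cell import env
from h import *
i=env.camera_info("wrist");im=env.capture("wrist");s=env.observe()
p=s["eef_pos"];print(p,s["tool_rot"])
d=np.load("tr.npz");R=d["R"];O=d["O"]
g=lambda uv,z:(ray(i,uv,z)[:,:2]-O)@R
for n,P in(("A",(4.5,106.5)),("B",(4.5,63.5))):
    w=R@P+O;print(n,proj(i,[[*w,33]]))
cv2.circle(im,tuple(map(int,proj(i,[[*p[:2],33]])[0])),4,(0,0,255),1)
cv2.imwrite("pics/w2.png",im)
E
```

```text
[558.38 191.18  75.26] [[ 0.12  0.99  0.  ]
 [ 0.99 -0.12  0.  ]
 [ 0.    0.   -1.  ]]
A [[320.59 248.05]]
B [[320.69 307.15]]
```

View pics/w2.png

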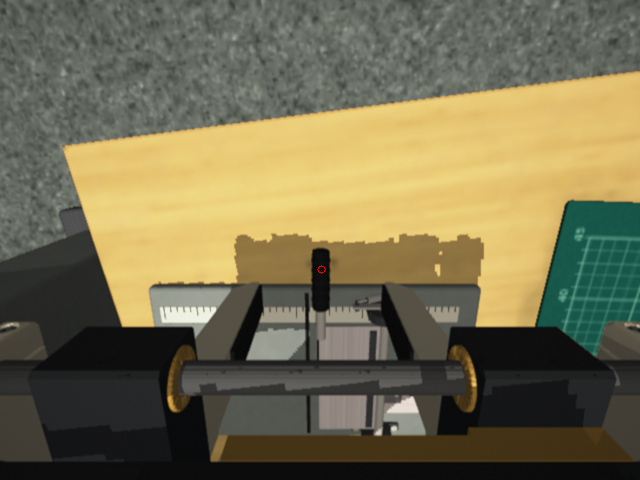

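The handle (column 320, rows 249–311) is centred between the fingers and matches the model, so I descend and grip.

move_arm(moves=[{"dp": [0,0,30],"angular": [0,0,0],"fingers": -0.4},{"dp": [0,0,28],"angular": [0,0,0],"fingers": 0},{"dp": [0,0,0],"angular": [0,0,0],"fingers": 0.5},{"dp": [0,0,0],"angular": [0,0,0],"fingers": 1},{"dp": [0,0,0],"angular": [0,0,0],"fingers": 1},{"dp": [0,0,0],"angular": [0,0,0],"fingers": 1},{"dp": [0,0,0],"angular": [0,0,0],"fingers": 1}])

```text
time_s: 2.75
eef_pos: [557.5, 191.2, 16.1]
tool_rot: [[0.12, 0.993, 0.001], [0.993, -0.12, 0.0], [0.0, 0.001, -1.0]]
force: [0.3, -1.0, 2.1]
width: 11.0
gripper_force: 30.0
```

```bash
python3 - <<'E'
import numpy as np
a=np.arange(0,1.76,.125)+.066
x=-45.6*np.cos(a);z=45.6*np.sin(a)
print(np.c_[np.diff(x),-np.diff(z)].round(1).tolist(), x[-1]-x[0],z[-1]-z[0],len(a)-1)
E
```

```text
[[0.7, -5.6], [1.4, -5.5], [2.1, -5.3], [2.7, -5.0], [3.3, -4.6], [3.9, -4.2], [4.4, -3.6], [4.8, -3.1], [5.1, -2.4], [5.4, -1.8], [5.6, -1.1], [5.7, -0.4], [5.7, 0.3], [5.6, 1.0]] 56.57029757626268 41.2285928535494 14
```

move_arm(moves=[{"dp": [0,0.7,-5.6],"angular": [0,0,0],"fingers": 1},{"dp": [0,1.4,-5.5],"angular": [0,0,0],"fingers": 1},{"dp": [0,2.1,-5.3],"angular": [0,0,0],"fingers": 1},{"dp": [0,2.7,-5.0],"angular": [0,0,0],"fingers": 1},{"dp": [0,3.3,-4.6],"angular": [0,0,0],"fingers": 1},{"dp": [0,3.9,-4.2],"angular": [0,0,0],"fingers": 1},{"dp": [0,4.4,-3.6],"angular": [0,0,0],"fingers": 1},{"dp": [0,0,0],"angular": [0,0,0],"fingers": 1}])

```text
time_s: 3.75
eef_pos: [571.4, 189.5, 49.9]
tool_rot: [[0.119, 0.993, -0.007], [0.993, -0.119, -0.001], [-0.002, -0.007, -1.0]]
force: [-12.6, 3.2, 5.3]
width: 10.9
gripper_force: 30.0
```

move_arm(moves=[{"dp": [0,4.8,-3.1],"angular": [0,0,0],"fingers": 1},{"dp": [0,5.1,-2.4],"angular": [0,0,0],"fingers": 1},{"dp": [0,5.4,-1.8],"angular": [0,0,0],"fingers": 1},{"dp": [0,5.6,-1.1],"angular": [0,0,0],"fingers": 1},{"dp": [0,0,0],"angular": [0,0,0],"fingers": 1}])

```text
time_s: 4.38
eef_pos: [596.2, 186.6, 60.4]
tool_rot: [[0.12, 0.993, 0.001], [0.993, -0.12, 0.001], [0.001, 0.001, -1.0]]
force: [-6.6, -0.7, 15.8]
width: 10.8
gripper_force: 30.0
```

move_arm(moves=[{"dp": [0,5.6,0],"angular": [0,0,0],"fingers": 1},{"dp": [0,5.7,0],"angular": [0,0,0],"fingers": 1},{"dp": [0,5.6,1],"angular": [0,0,0],"fingers": 1},{"dp": [0,2,0],"angular": [0,0,0],"fingers": 1},{"dp": [0,0,0],"angular": [0,0,0],"fingers": 1}])

```text
time_s: 5.0
eef_pos: [613.7, 184.3, 57.6]
tool_rot: [[0.12, 0.993, -0.002], [0.993, -0.12, -0.0], [-0.0, -0.002, -1.0]]
force: [-9.4, 0.9, 13.1]
width: 10.6
gripper_force: 30.0
```

move_arm(moves=[{"dp": [0,0,0],"angular": [0,0,0],"fingers": 0.5},{"dp": [0,0,0],"angular": [0,0,0],"fingers": 0.2},{"dp": [0,0,0],"angular": [0,0,0],"fingers": 0},{"dp": [0,0,-25],"angular": [0,0,0],"fingers": 0},{"dp": [0,0,-50],"angular": [0,0,0],"fingers": 0},{"dp": [0,0,-30],"angular": [0,0,0],"fingers": 0}])

```text
time_s: 5.75
eef_pos: [615.9, 184.1, 163.8]
tool_rot: [[0.12, 0.993, 0.002], [0.993, -0.12, 0.0], [0.001, 0.002, -1.0]]
force: [-0.2, -0.2, -0.9]
width: 46.6
gripper_force: 0.0
```

```bash
python3 - <<'E'
from cell import env
from h import *
s=env.observe();print(s["eef_pos"],s["force"])
a=env.capture("scene");b=env.capture("side")
im=np.hstack([cv2.resize(a[230:350,190:390],None,fx=2,fy=2),cv2.resize(b[160:280,200:400],None,fx=2,fy=2)])
cv2.imwrite("pics/s3.png",im)
# card, better masks
for n,im,roi in(("side",b,(290,330,450,410)),("scene",a,(315,185,412,230))):
    i=env.camera_info(n);h=cv2.cvtColor(im,cv2.COLOR_BGR2HSV);m=cv2.inRange(h,(0,0,40),(179,95,170));k=np.zeros_like(m);x0,y0,x1,y1=roi;k[y0:y1,x0:x1]=m[y0:y1,x0:x1]
    c=max(cv2.findContours(k,0,1)[0],key=cv2.contourArea)[:,0]
    w=ray(i,c,4)[:,:2].astype(np.float32);print(n,cv2.minAreaRect(w))
E
```

```text
[615.92 184.11 163.84] [-0.17 -0.17 -0.88]
side ((558.0313720703125, -240.70526123046875), (52.99230194091797, 153.1945343017578), 87.81201934814453)
scene ((555.6394653320312, -241.04318237304688), (58.09626388549805, 156.1396942138672), 87.7440185546875)
```

View pics/s3.png

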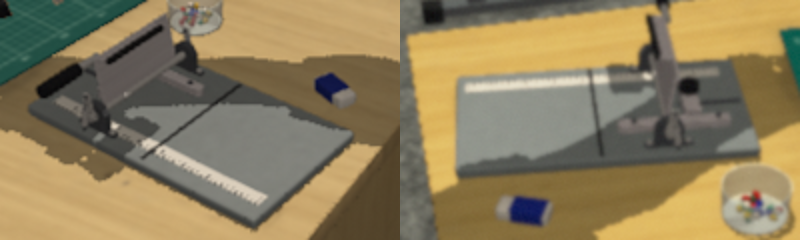

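move_arm(moves=[{"dp": [-55,-1,-10],"angular": [0,0,0],"fingers": -1},{"dp": [-55,-1,-10],"angular": [0,0,0],"fingers": -1},{"dp": [-55,-1,-10],"angular": [0,0,0],"fingers": -1},{"dp": [-55,-1,-10],"angular": [0,0,0],"fingers": -1},{"dp": [-55,-1,-5],"angular": [0,0,0],"fingers": -1},{"dp": [-55,-1,0],"angular": [0,0,0],"fingers": -1},{"dp": [-55,0,0],"angular": [0,0,0],"fingers": -1},{"dp": [-53,0,0],"angular": [0,0,0],"fingers": -1},{"dp": [0,0,0],"angular": [0,0,10],"fingers": -1},{"dp": [0,0,0],"angular": [0,0,10],"fingers": -1},{"dp": [0,0,0],"angular": [0,0,10],"fingers": -1},{"dp": [0,0,0],"angular": [0,0,10],"fingers": -1},{"dp": [0,0,0],"angular": [0,0,10],"fingers": -1},{"dp": [0,0,0],"angular": [0,0,10],"fingers": -1},{"dp": [0,0,0],"angular": [0,0,10],"fingers": -1},{"dp": [0,0,0],"angular": [0,0,10],"fingers": -1},{"dp": [0,0,0],"angular": [0,0,5.3],"fingers": -1},{"dp": [0,0,0],"angular": [0,0,0],"fingers": -1},{"dp": [0,0,0],"angular": [0,0,0],"fingers": -1}])

```text
time_s: 8.22
eef_pos: [556.3, -250.0, 206.4]
tool_rot: [[0.999, -0.036, -0.001], [-0.036, -0.999, -0.0], [-0.001, 0.0, -1.0]]
force: [-0.4, 0.6, -0.1]
width: 92.7
gripper_force: 0.0
```

```bash
python3 - <<'E'
from cell import env
from h import *
s=env.observe();print(s["eef_pos"],s["force"],s["q"],s["tool_rot"])
i=env.camera_info("wrist");im=env.capture("wrist")
cv2.imwrite("pics/w4.png",im)
E
```

```text
[ 556.33 -249.96  206.36] [-0.41  0.61 -0.08] [ 0.04  0.5   0.43  1.9  -0.29  0.8  -0.98] [[ 1.   -0.04 -0.  ]
 [-0.04 -1.   -0.  ]
 [-0.    0.   -1.  ]]
```

View pics/w4.png

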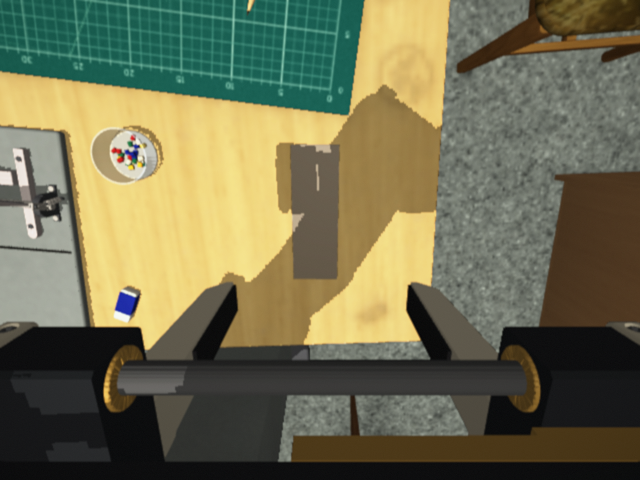

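Card corners are at (291,144), (339,145), (338,278) and (293,278), so it is well aligned with the tool.

```bash
python3 - <<'E'
from cell import env
from h import *
s=env.observe();i=env.camera_info("wrist")
w=ray(i,[(291,144),(339,144.5),(338,278),(293,278)],5);print(w,w.mean(0))
l=(w[0:2].mean(0)-w[2:].mean(0));print("yaw",np.degrees(np.arctan2(l[1],l[0])),np.linalg.norm(l),np.linalg.norm(w[0]-w[1]),np.linalg.norm(w[3]-w[2]))
T=s["tool_rot"];print("tool delta", T.T@(w.mean(0)-s["eef_pos"]))
E
```

```text
[[ 636.36 -220.      5.  ]
 [ 633.99 -270.67    5.  ]
 [ 481.5  -266.21    5.  ]
 [ 483.49 -212.64    5.  ]] [ 558.83 -242.38    5.  ]
yaw -2.215956841358489 152.79986612861165 50.72579307865724 53.61296517898303
tool delta [  2.27  -7.66 201.51]
```

move_arm(moves=[{"dp": [-28,-7.7,50],"angular": [0,0,0],"fingers": -1},{"dp": [0,0,50],"angular": [0,0,0],"fingers": -1},{"dp": [0,0,50],"angular": [0,0,0],"fingers": -1},{"dp": [0,0,35],"angular": [0,0,0],"fingers": -1},{"dp": [0,0,12],"angular": [0,0,0],"fingers": -1},{"dp": [0,0,5],"angular": [0,0,0],"fingers": -1},{"dp": [0,0,0],"angular": [0,0,0],"fingers": -1},{"dp": [0,0,0],"angular": [0,0,0],"fingers": -1}])

```text
time_s: 9.28
eef_pos: [529.5, -241.4, 6.0]
tool_rot: [[0.999, -0.038, 0.002], [-0.038, -0.999, -0.001], [0.002, 0.001, -1.0]]
force: [0.4, 0.5, -0.0]
width: 93.2
gripper_force: 0.0
```

move_arm(moves=[{"dp": [0,0,2.5],"angular": [0,0,0],"fingers": -1},{"dp": [0,0,0],"angular": [0,0,0],"fingers": -0.2},{"dp": [0,0,0],"angular": [0,0,0],"fingers": 0},{"dp": [0,0,0],"angular": [0,0,0],"fingers": 0},{"dp": [0,0,0],"angular": [0,0,0],"fingers": 0}])

```text
time_s: 9.9
eef_pos: [528.8, -241.2, 2.3]
tool_rot: [[0.999, -0.038, -0.0], [-0.038, -0.999, -0.0], [-0.0, 0.0, -1.0]]
force: [0.4, 0.4, -0.1]
width: 58.1
gripper_force: 0.0
```

move_arm(moves=[{"dp": [0,0,0],"angular": [0,0,0],"fingers": 0.1},{"dp": [0,0,0],"angular": [0,0,0],"fingers": 0.1},{"dp": [0,0,0],"angular": [0,0,0],"fingers": 0.1}])

```text
time_s: 10.28
eef_pos: [528.7, -241.2, 2.3]
tool_rot: [[0.999, -0.038, -0.0], [-0.038, -0.999, -0.0], [-0.0, 0.0, -1.0]]
force: [-0.3, -0.4, -0.5]
width: 50.9
gripper_force: 30.0
```

move_arm(moves=[{"dp": [0,0,-10],"angular": [0,0,0],"fingers": 0.1},{"dp": [0,0,-20],"angular": [0,0,0],"fingers": 0.1},{"dp": [0,0,-30],"angular": [0,0,0],"fingers": 0.1},{"dp": [-15,0,-30],"angular": [0,0,0],"fingers": 0.1},{"dp": [-25,-20,0],"angular": [0,0,0],"fingers": 0.1},{"dp": [-25,-40,0],"angular": [0,0,0],"fingers": 0.1},{"dp": [-17.8,-45,0],"angular": [0,0,0],"fingers": 0.1},{"dp": [0,-50,0],"angular": [0,0,0],"fingers": 0.1},{"dp": [0,-50,0],"angular": [0,0,0],"fingers": 0.1},{"dp": [0,-50,0],"angular": [0,0,0],"fingers": 0.1},{"dp": [0,-45,0],"angular": [0,0,0],"fingers": 0.1},{"dp": [0,-33,0],"angular": [0,0,0],"fingers": 0.1},{"dp": [0,-20,0],"angular": [0,0,0],"fingers": 0.1},{"dp": [0,0,0],"angular": [0,0,2.4],"fingers": 0.1},{"dp": [0,0,0],"angular": [0,0,2.3],"fingers": 0.1},{"dp": [0,0,0],"angular": [0,0,0],"fingers": 0.1},{"dp": [0,0,0],"angular": [0,0,0],"fingers": 0.1}])

```text
time_s: 12.4
eef_pos: [459.6, 113.9, 92.4]
tool_rot: [[0.993, -0.121, 0.0], [-0.121, -0.993, -0.0], [0.0, 0.0, -1.0]]
force: [0.7, 0.2, 0.0]
width: 50.8
gripper_force: 30.0
```

```bash
python3 - <<'E'
from cell import env
from h import *
s=env.observe();print(s["eef_pos"],s["force"],s["width"])
d=np.load("tr.npz");print("tcp in trimmer",(s["eef_pos"][:2]-d["O"])@d["R"], np.degrees(np.arctan2(s["tool_rot"][1,0],s["tool_rot"][0,0])))
i=env.camera_info("wrist");im=env.capture("wrist");sd=env.capture("side")
import pickle;pickle.dump(i,open("w5.pkl","wb"))
cv2.imwrite("pics/w5.png",np.hstack([im[:340,120:520],sd[100:440,150:550]]))
E
```

```text
[459.61 113.93  92.42] [0.71 0.21 0.03] 50.75293142649432
tcp in trimmer [-83.68   2.63] -6.962301126728095
```

View pics/w5.png

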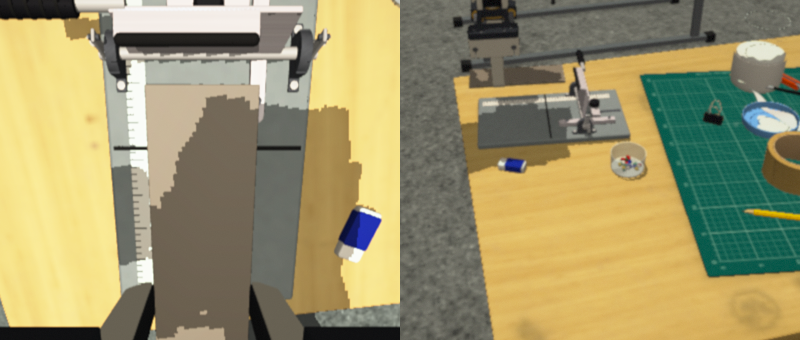

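```bash
python3 - <<'E'
from h import *
import pickle
i=pickle.load(open("w5.pkl","rb"));d=np.load("tr.npz");O=d["O"];R=d["R"]
t=lambda uv,z:(ray(i,uv,z)[:,:2]-O)@R
print("front corners",t([(266,86),(378,84),(369,285),(275,285)],94.5))
print("fence inner",t([(378,115),(371,60)],22),"line ends",t([(233,148),(421,148)],14),"board edges",t([(239,280),(413,290),(223,60)],14))
E
```

```text
front corners [[ 22.07  28.25]
 [ 22.82 -22.03]
 [-75.3  -21.95]
 [-75.21  28.33]]
fence inner [[ 14.79 -34.22]
 [ 47.48 -28.19]] line ends [[ -6.29  65.7 ]
 [ -6.48 -66.87]] board edges [[-107.06   68.92]
 [-115.98  -69.88]
 [  49.25   67.85]]
```

move_arm(moves=[{"dp": [0,0,30],"angular": [0,0,0],"fingers": 0.1},{"dp": [0,0,28],"angular": [0,0,0],"fingers": 0.1},{"dp": [0,0,10],"angular": [0,0,0],"fingers": 0.1},{"dp": [0,0,4],"angular": [0,0,0],"fingers": 0.1},{"dp": [0,0,2],"angular": [0,0,0],"fingers": 0.1},{"dp": [0,0,0],"angular": [0,0,0],"fingers": 0.1},{"dp": [0,0,0],"angular": [0,0,0],"fingers": 0.1}])

```text
time_s: 13.38
eef_pos: [459.8, 114.9, 18.8]
tool_rot: [[0.993, -0.12, 0.001], [-0.12, -0.993, 0.0], [0.001, -0.0, -1.0]]
force: [0.1, -0.2, -0.6]
width: 50.6
gripper_force: 30.0
```

move_arm(moves=[{"dp": [6,0,0.5],"angular": [0,0,0],"fingers": 0.1},{"dp": [8,0,0],"angular": [0,0,0],"fingers": 0.1},{"dp": [8,0,0],"angular": [0,0,0],"fingers": 0.1},{"dp": [8,0,0],"angular": [0,0,0],"fingers": 0.1},{"dp": [5,0,0.5],"angular": [0,0,0],"fingers": 0.1},{"dp": [0,0,0],"angular": [0,0,0],"fingers": 0.1},{"dp": [0,0,0],"angular": [0,0,0],"fingers": 0.1}])

```text
time_s: 14.25
eef_pos: [494.0, 110.5, 17.2]
tool_rot: [[0.993, -0.12, -0.0], [-0.12, -0.993, -0.0], [-0.0, 0.0, -1.0]]
force: [0.8, 0.3, -0.4]
width: 50.9
gripper_force: 30.0
```

move_arm(moves=[{"dp": [0,0,0],"angular": [0,0,0],"fingers": -0.2},{"dp": [0,0,0],"angular": [0,0,0],"fingers": -0.35},{"dp": [0,0,0],"angular": [0,0,0],"fingers": -0.35},{"dp": [0,0,-10],"angular": [0,0,0],"fingers": -0.35},{"dp": [0,0,-30],"angular": [0,0,0],"fingers": -0.35},{"dp": [-30,0,-50],"angular": [0,0,0],"fingers": 0.4},{"dp": [-20,0,0],"angular": [0,0,0],"fingers": 1},{"dp": [0,0,0],"angular": [0,0,0],"fingers": 1}])

```text
time_s: 15.25
eef_pos: [443.7, 117.1, 108.3]
tool_rot: [[0.993, -0.119, 0.0], [-0.119, -0.993, 0.001], [-0.0, -0.001, -1.0]]
force: [0.2, 0.2, 0.5]
width: 37.5
gripper_force: 0.0
```

```bash
python3 - <<'E'
from cell import env
from h import *
import pickle
s=env.observe();print(s["eef_pos"],s["force"],s["width"])
i=env.camera_info("wrist");im=env.capture("wrist");sd=env.capture("side")
pickle.dump(i,open("w6.pkl","wb"));cv2.imwrite("pics/w6full.png",im)
cv2.imwrite("pics/w6.png",np.hstack([im[:340,120:520],cv2.resize(sd[160:290,210:370],(400,340),interpolation=2)]))
E
```

```text
[443.65 117.06 108.25] [0.19 0.16 0.54] 37.49014061304727
```

View pics/w6.png

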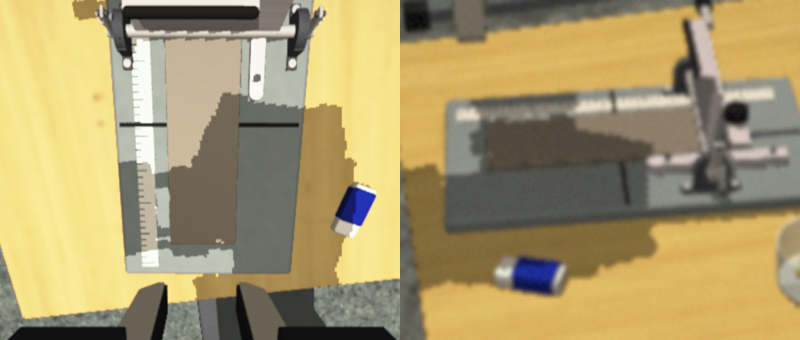

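The card lies flat on the bed: its rear edge is at crop row 243 and its sides at columns 165–168 and 236–240, with the fence's left edge at column ~249.

```bash
python3 - <<'E'
from h import *
import pickle
i=pickle.load(open("w6.pkl","rb"));d=np.load("tr.npz");O=d["O"];R=d["R"]
t=lambda uv,z:(ray(i,np.array(uv)+[120,0],z)[:,:2]-O)@R
print("card L,R at front, rear",t([(165,42),(240,42),(236,243),(168,243)],19))
print("fence inner/outer",t([(249,50),(249,90),(264,90),(256,101)],22),"board front",t([(127,273),(290,273)],14),"line",t([(120,125),(298,125)],14),"brk",t([(127,63),(292,63)],14))
E
```

```text
card L,R at front, rear [[ 46.05  29.49]
 [ 46.09 -21.19]
 [-95.98 -22.92]
 [-96.03  31.53]]
fence inner/outer [[ 40.6  -27.1 ]
 [ 15.96 -28.15]
 [ 15.97 -38.55]
 [  8.9  -33.35]] board front [[-123.95   67.24]
 [-123.81  -69.61]] line [[ -6.69  64.81]
 [ -6.58 -66.28]] brk [[ 34.3   57.  ]
 [ 34.39 -58.57]]
```

move_arm(moves=[{"dp": [39,-19,0],"angular": [0,0,0],"fingers": 1},{"dp": [39,-19,0],"angular": [0,0,0],"fingers": 1},{"dp": [38.9,-20,0],"angular": [0,0,0],"fingers": 1},{"dp": [0,0,30],"angular": [0,0,0],"fingers": 1},{"dp": [0,0,30],"angular": [0,0,0],"fingers": 1},{"dp": [0,0,20],"angular": [0,0,0],"fingers": 1},{"dp": [0,0,10],"angular": [0,0,0],"fingers": 1},{"dp": [0,0,0],"angular": [0,0,0],"fingers": 1},{"dp": [0,0,0],"angular": [0,0,0],"fingers": 1}])

```text
time_s: 16.48
eef_pos: [568.3, 159.9, 17.8]
tool_rot: [[0.993, -0.12, 0.001], [-0.12, -0.993, 0.0], [0.001, -0.0, -1.0]]
force: [-0.0, 0.3, 0.1]
width: 0.4
gripper_force: 0.0
```

```bash
python3 - <<'E'
from cell import env
from h import *
s=env.observe();print(s["eef_pos"],s["force"],s["width"])
d=np.load("tr.npz");print("tcp in trimmer",(s["eef_pos"][:2]-d["O"])@d["R"])
a=env.capture("scene")
cv2.imwrite("pics/s7.png",cv2.resize(a[210:350,180:400],None,fx=3,fy=3,interpolation=2))
E
```

```text
[568.29 159.95  17.84] [-0.03  0.31  0.08] 0.3694088185769839
tcp in trimmer [18.69 61.35]
```

View pics/s7.png

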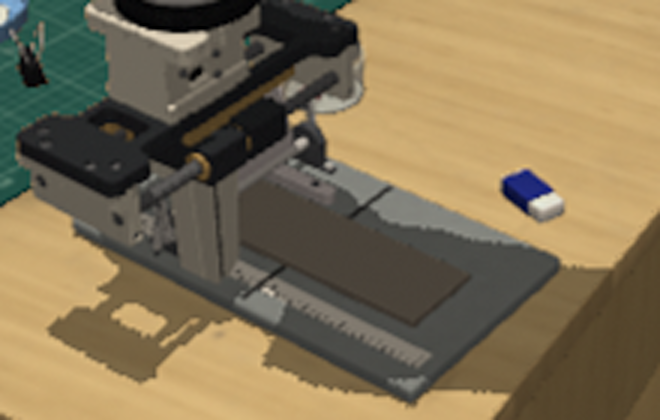

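move_arm(moves=[{"dp": [-1,4,0.5],"angular": [0,0,0],"fingers": 1},{"dp": [0,3,0],"angular": [0,0,0],"fingers": 1},{"dp": [0,2,0],"angular": [0,0,0],"fingers": 1},{"dp": [0,2,0],"angular": [0,0,0],"fingers": 1},{"dp": [0,1,0],"angular": [0,0,0],"fingers": 1},{"dp": [0,1,0],"angular": [0,0,0],"fingers": 1},{"dp": [0,1,0],"angular": [0,0,0],"fingers": 1},{"dp": [0,1,0],"angular": [0,0,0],"fingers": 1},{"dp": [0,0,0],"angular": [0,0,0],"fingers": 1}])

```text
time_s: 17.65
eef_pos: [564.9, 145.2, 16.8]
tool_rot: [[0.993, -0.12, 0.0], [-0.12, -0.993, -0.0], [0.0, 0.0, -1.0]]
force: [0.4, 0.7, -0.6]
width: 0.5
gripper_force: 0.0
```

move_arm(moves=[{"dp": [0,1,0],"angular": [0,0,0],"fingers": 1},{"dp": [0,1,0],"angular": [0,0,0],"fingers": 1},{"dp": [0,1,0],"angular": [0,0,0],"fingers": 1},{"dp": [0,0,0],"angular": [0,0,0],"fingers": 1}])

```text
time_s: 18.15
eef_pos: [564.5, 142.2, 16.8]
tool_rot: [[0.993, -0.12, -0.0], [-0.12, -0.993, -0.0], [-0.0, 0.0, -1.0]]
force: [0.3, -0.3, -0.4]
width: 0.2
gripper_force: 0.0
```

move_arm(moves=[{"dp": [0,0.5,0],"angular": [0,0,0],"fingers": 1},{"dp": [0,0.5,0],"angular": [0,0,0],"fingers": 1},{"dp": [0,0,0],"angular": [0,0,0],"fingers": 1}])

```text
time_s: 18.52
eef_pos: [564.4, 141.3, 16.8]
tool_rot: [[0.993, -0.12, 0.0], [-0.12, -0.993, -0.0], [0.0, 0.0, -1.0]]
force: [-0.8, 0.2, 0.3]
width: 0.2
gripper_force: 0.0
```

move_arm(moves=[{"dp": [0,0.5,0],"angular": [0,0,0],"fingers": 1},{"dp": [0,0.5,0],"angular": [0,0,0],"fingers": 1},{"dp": [0,0,0],"angular": [0,0,0],"fingers": 1}])

```text
time_s: 18.9
eef_pos: [564.3, 140.3, 16.8]
tool_rot: [[0.993, -0.12, 0.0], [-0.12, -0.993, -0.0], [0.0, 0.0, -1.0]]
force: [-0.3, -0.7, 0.5]
width: 0.8
gripper_force: 0.0
```

move_arm(moves=[{"dp": [0,0.5,0],"angular": [0,0,0],"fingers": 1},{"dp": [0,0.5,0],"angular": [0,0,0],"fingers": 1},{"dp": [0,0,0],"angular": [0,0,0],"fingers": 1}])

```text
time_s: 19.27
eef_pos: [564.2, 139.3, 16.8]
tool_rot: [[0.993, -0.12, -0.0], [-0.12, -0.993, -0.0], [-0.0, 0.0, -1.0]]
force: [0.2, 0.5, -0.0]
width: 0.6
gripper_force: 0.0
```

```bash
python3 - <<'E'
from cell import env
from h import *
import pickle
s=env.observe();print(s["eef_pos"],s["force"])
i=env.camera_info("side");im=env.capture("side");cv2.imwrite("pics/s8.png",im)
i2=env.camera_info("wrist");im2=env.capture("wrist");cv2.imwrite("pics/w8.png",im2);pickle.dump(i2,open("w8.pkl","wb"))
d=np.load("tr.npz");O=d["O"];R=d["R"]
# saturation profiles across y at several x: card (brown, sat~60) vs bed (grey, sat<25), from side and wrist
for n,I,g in(("side",i,im),("wrist",i2,im2)):
    h=cv2.cvtColor(g,cv2.COLOR_BGR2HSV)
    for x in(-80,-60,-40,-20,0,8):
        ys=np.arange(-40,45,1.);P=np.c_[x+0*ys,ys]@R.T+O
        uv=proj(I,np.c_[P,19+0*ys]).astype(np.float32)
        v=cv2.remap(h[...,1],uv[:,0].copy(),uv[:,1].copy(),1).ravel()
        print(n,x,"uv",uv[0],''.join('%4d'%a for a in v[::2]))
E
```

```text
[564.17 139.27  16.81] [ 0.19  0.53 -0.04]
side -80 uv [254.89 229.75]   14  12  14  15  15  16  20  28  43  52  59  65  65  64  64  62  61  63  64  63  59  59  59  61  60  59  58  59  60  58  62  66  68  67  64  53  44  35  34  33  34  36  39
side -60 uv [267.05 228.88]   18  18  18  18  17  15  19  32  49  58  61  60  63  66  65  64  65  64  63  63  61  62  63  64  62  58  62  63  62  66  68  68  68  66  59  50  41  34  31  32  33  34  35
side -40 uv [279.18 228.02]   15  17  15  10  14  14  16  29  44  56  63  64  63  64  66  66  66  63  63  66  65  65  67  65  62  61  62  62  63  64  65  67  65  60  60  55  42  35  31  33  35  38  36
side -20 uv [291.26 227.15]   17  17  16  12  16  16  13  30  45  56  58  62  65  60  64  69  64  65  67  66  64  61  59  58  59  60  61  62  60  59  62  65  67  66  59  48  37  31  33  35  35  33  34
side 0 uv [303.3  226.29]   14  14  15  13  12  12  19  32  45  53  58  61  62  63  62  59  61  63  64  63  61  64  65  64  63  62  61  62  63  62  60  60  63  69  69  58  45  31  31  33  37  37  36
side 8 uv [308.1  225.95]   10  14  14  14  13  16  22
[... 652 characters left out ...]
23  23  16  26  22  16  23  20  19  23  18  20  21  23  19  22  18  16  18  24  94 168  10   7 164
wrist -20 uv [462.81 357.76]   18  18  18 120  29  19  15  13  10  15  13  20  13  17  15  17  17  26  21  26  27  23  17  13  21  23  19  17  21  24  31  14  28  16  25  32  26  24  64 170  50  27 172
wrist 0 uv [467.25 327.07]   18  17  18  19  20  17  18  20  17  21  46  35  39  40  35  38  39  41  37  29  45  40  43  42  40  42  45  42  40  40  27  31  29  30  28  32  29  31  29  48  18  33  50
wrist 8 uv [469.11 314.24]   17  17  17  18  17  17  16  18  18  24  66  67  67  65  67  67  67  66  66  65  67  65  68  65  66  66  66  66  65  67  67  51  49  49  50  50  50  50  50  49  12  30  49
```

move_arm(moves=[{"dp": [0,1,0],"angular": [0,0,0],"fingers": 1},{"dp": [0,1,0],"angular": [0,0,0],"fingers": 1},{"dp": [0,1,0],"angular": [0,0,0],"fingers": 1},{"dp": [0,0,0],"angular": [0,0,0],"fingers": 1}])

```text
time_s: 19.88
eef_pos: [563.8, 136.2, 16.8]
tool_rot: [[0.993, -0.12, -0.0], [-0.12, -0.993, -0.0], [-0.0, 0.0, -1.0]]
force: [-0.3, -0.3, -0.9]
width: 0.4
gripper_force: 0.0
```

move_arm(moves=[{"dp": [0,1,0],"angular": [0,0,0],"fingers": 1},{"dp": [0,1,0],"angular": [0,0,0],"fingers": 1},{"dp": [0,0,0],"angular": [0,0,0],"fingers": 1}])

```text
time_s: 20.25
eef_pos: [563.6, 134.3, 16.8]
tool_rot: [[0.993, -0.12, -0.0], [-0.12, -0.993, -0.0], [0.0, 0.0, -1.0]]
force: [-0.4, 0.8, 0.5]
width: 0.4
gripper_force: 0.0
```

```bash
cat > prof.py <<'E'
from cell import env
from h import *
d=np.load("tr.npz");O=d["O"];R=d["R"]
def prof(n,xs,z=19,y0=-40,y1=45):
    I=env.camera_info(n);h=cv2.cvtColor(env.capture(n),cv2.COLOR_BGR2HSV)
    for x in xs:
        ys=np.arange(y0,y1,.25);P=np.c_[x+0*ys,ys]@R.T+O
        uv=proj(I,np.c_[P,z+0*ys]).astype(np.float32)
        v=cv2.GaussianBlur(cv2.remap(h[...,1],uv[:,0].copy(),uv[:,1].copy(),1).astype(float).reshape(1,-1),(9,1),0).ravel()
        r=ys[np.argmax(np.where(ys<-8,np.gradient(v),-9))];l=ys[np.argmin(np.where(ys>8,np.gradient(v),9))]
        print(n,x,"right",r,"left",l)
E
python3 - <<'E'
from prof import *
s=env.observe();p=s["eef_pos"];print(p,s["force"],(p[:2]-O)@R)
prof("side",(-80,-60,-40,-20,0,8));prof("wrist",(4,8,12,20,30))
E
```

```text
[563.58 134.26  16.83] [-0.42  0.83  0.52] [17.1  35.29]
side -80 right -24.5 left 29.5
side -60 right -25.0 left 29.25
side -40 right -26.25 left 31.0
side -20 right -26.75 left 29.0
side 0 right -25.75 left 29.75
side 8 right -27.0 left 32.0
wrist 4 right -23.0 left 34.5
wrist 8 right -23.25 left 34.5
wrist 12 right -23.5 left 37.5
wrist 20 right -13.75 left 35.75
wrist 30 right -33.25 left 22.0
```

move_arm(moves=[{"dp": [0,1,0],"angular": [0,0,0],"fingers": 1},{"dp": [0,1,0],"angular": [0,0,0],"fingers": 1},{"dp": [0,0.5,0],"angular": [0,0,0],"fingers": 1},{"dp": [0,0,0],"angular": [0,0,0],"fingers": 1}])

```text
time_s: 20.85
eef_pos: [563.3, 131.8, 16.8]
tool_rot: [[0.993, -0.12, -0.0], [-0.12, -0.993, -0.0], [-0.0, 0.0, -1.0]]
force: [0.0, -0.1, -0.1]
width: 0.5
gripper_force: 0.0
```

move_arm(moves=[{"dp": [0,0.5,0],"angular": [0,0,0],"fingers": 1},{"dp": [0,0.5,0],"angular": [0,0,0],"fingers": 1},{"dp": [0,0,0],"angular": [0,0,0],"fingers": 1}])

```text
time_s: 21.22
eef_pos: [563.1, 131.0, 16.8]
tool_rot: [[0.993, -0.12, -0.0], [-0.12, -0.993, 0.0], [-0.0, -0.0, -1.0]]
force: [-0.8, 1.0, 0.3]
width: 0.3
gripper_force: 0.3
```

move_arm(moves=[{"dp": [0,0.5,0],"angular": [0,0,0],"fingers": 1},{"dp": [0,0,0],"angular": [0,0,0],"fingers": 1}])

```text
time_s: 21.48
eef_pos: [563.0, 130.7, 16.8]
tool_rot: [[0.993, -0.12, -0.0], [-0.12, -0.993, 0.0], [-0.0, -0.0, -1.0]]
force: [-0.6, 1.2, 0.5]
width: 0.2
gripper_force: 0.8
```

move_arm(moves=[{"dp": [0,0.5,0],"angular": [0,0,0],"fingers": 1},{"dp": [0,0.5,0],"angular": [0,0,0],"fingers": 1},{"dp": [0,0,0],"angular": [0,0,0],"fingers": 1}])

```text
time_s: 21.85
eef_pos: [562.6, 130.1, 16.8]
tool_rot: [[0.993, -0.119, -0.001], [-0.119, -0.993, 0.001], [-0.001, -0.001, -1.0]]
force: [-1.5, 4.5, 1.5]
width: 0.4
gripper_force: 2.1
```

```bash
python3 - <<'E'
from prof import *
s=env.observe();p=s["eef_pos"];print(p,s["force"],(p[:2]-O)@R)
prof("side",(-80,-70,-60,-40,-20,0,8));prof("wrist",(4,8,12))
E
```

```text
[562.64 130.13  16.8 ] [-1.5   4.49  1.48] [16.65 31.07]
side -80 right -27.25 left 29.0
side -70 right -29.0 left 28.75
side -60 right -27.75 left 27.25
side -40 right -30.25 left 28.0
side -20 right -29.25 left 28.75
side 0 right -31.75 left 25.5
side 8 right -32.5 left 28.5
wrist 4 right -26.75 left 30.25
wrist 8 right -26.5 left 30.25
wrist 12 right -28.25 left 17.0
```

move_arm(moves=[{"dp": [0,-4,0],"angular": [0,0,0],"fingers": 1},{"dp": [0,-8,-5],"angular": [0,0,0],"fingers": 1},{"dp": [0,0,-45],"angular": [0,0,0],"fingers": 1},{"dp": [0,0,-45],"angular": [0,0,0],"fingers": 1},{"dp": [-43,15,0],"angular": [0,0,0],"fingers": 1},{"dp": [-43,15,0],"angular": [0,0,0],"fingers": 1},{"dp": [-42,13,0],"angular": [0,0,0],"fingers": 1},{"dp": [0,0,0],"angular": [0,0,0],"fingers": 1},{"dp": [0,0,0],"angular": [0,0,0],"fingers": 1}])

```text
time_s: 23.08
eef_pos: [433.5, 114.5, 112.2]
tool_rot: [[0.993, -0.12, 0.002], [-0.12, -0.993, 0.0], [0.002, -0.001, -1.0]]
force: [0.5, -0.2, -0.1]
width: 0.3
gripper_force: 0.0
```

```bash
cat > meas.py <<'E'
from prof import *
import pickle
def meas(save=None):
    s=env.observe();p=s["eef_pos"];print(p,s["force"],"tcp",(p[:2]-O)@R)
    I=env.camera_info("wrist");im=env.capture("wrist")
    if save: cv2.imwrite(f"pics/{save}.png",im);pickle.dump(I,open(save+".pkl","wb"))
    h=cv2.cvtColor(im,cv2.COLOR_BGR2HSV)[...,1]
    def samp(P,z):
        uv=proj(I,np.c_[P@R.T+O,z+0*P[:,0]]).astype(np.float32)
        v=cv2.remap(h,uv[:,0].copy(),uv[:,1].copy(),1).astype(float).reshape(1,-1)
        return cv2.GaussianBlur(v,(17,1),0).ravel()
    E={"R":[],"L":[]}
    for x in range(-85,13,4):
        for k,a,b,sg in(("R",-38,-10,1),("L",10,38,-1)):
            ys=np.arange(a,b,.2);v=np.gradient(samp(np.c_[x+0*ys,ys],19))*sg;j=np.argmax(v[5:-5])+5
            if v[j]>1: E[k].append((x,ys[j]))
    for k in E:
        a=np.array(E[k]);
        for _ in range(3):
            c=np.polyfit(a[:,0],a[:,1],1);r=a[:,1]-np.polyval(c,a[:,0]);a=a[abs(r)<max(1.,1.5*r.std())]
        print(k,"slope",c[0],"at x=0:",c[1],"n",len(a),"res",r.std())
    e=[]
    for y in range(-20,21,4):
        xs=np.arange(-118,-70,.2);v=np.gradient(samp(np.c_[xs,y+0*xs],19));j=np.argmax(v[5:-5])+5;e.append(xs[j])
    print("rear",np.round(e,1),np.median(e))
    # dark ref line at x~-6 and fence inner edge in value
E
python3 -c "
from meas import *
meas('w9')"
```

```text
[433.54 114.46 112.25] [ 0.49 -0.24 -0.09] tcp [-109.63    0.03]
R slope -0.022153846153846708 at x=0: -26.90769230769215 n 25 res 0.08897363481564576
L slope -0.018230769230768787 at x=0: 24.94146153846149 n 25 res 0.1059230489916724
rear [-97.8 -97.8 -97.8 -97.6 -97.6 -97.6 -97.4 -97.4 -97.2 -97.2 -97.2] -97.59999999999971
```

```bash
python3 - <<'E'
from h import *
import pickle
d=np.load("tr.npz");O=d["O"];R=d["R"]
I=pickle.load(open("w9.pkl","rb"));im=cv2.imread("pics/w9.png");hs=cv2.cvtColor(im,cv2.COLOR_BGR2HSV)
def line(ch,z,xs,a,b,name,absv=True,axis=0):
    e=[]
    for x in xs:
        ys=np.arange(a,b,.2);P=np.c_[x+0*ys,ys] if axis==0 else np.c_[ys,x+0*ys]
        uv=proj(I,np.c_[P@R.T+O,z+0*ys]).astype(np.float32)
        v=cv2.GaussianBlur(cv2.remap(ch,uv[:,0].copy(),uv[:,1].copy(),1).astype(float).reshape(1,-1),(17,1),0).ravel()
        g=abs(np.gradient(v));j=np.argmax(g[5:-5])+5;e.append((x,ys[j]))
    e=np.array(e);a_=e.copy()
    for _ in range(4):
        c=np.polyfit(a_[:,0],a_[:,1],1);r=a_[:,1]-np.polyval(c,a_[:,0]);a_=a_[abs(r)<max(.8,1.5*r.std())]
    print(name,"slope",c[0],"at0",c[1],"n",len(a_),len(e),r.std())
S=hs[...,1];V=hs[...,2]
line(S,14,range(-110,30,5),60,80,"boardL")
line(S,14,range(-110,30,5),-80,-60,"boardR")
line(V,14,list(range(-60,-32,4))+list(range(32,62,4)),-12,0,"refline",axis=1)
line(S,14,range(-60,60,6),-135,-115,"front",axis=1)
for z in(22,):
  line(V,z,range(20,40,2),-31,-24,"fence in");line(V,z,range(18,40,2),-44,-34,"fence out")
print([hs[int(v),int(u)].tolist() for u,v in proj(I,[[*(R@(25,y)+O),22] for y in(-26,-28,-30,-32,-34,-36,-38,-40)])])
E
```

```text
boardL slope 0.0007224958949098899 at0 68.37356321839091 n 28 28 0.0855087848534997
boardR slope 3.28407224957909e-05 at0 -69.40574712643664 n 28 28 0.06506100639501113
refline slope 0.001090483056957456 at0 -6.0421773612112695 n 13 15 1.4388887990726413
front slope 0.000250626566415917 at0 -123.87924812030138 n 20 20 0.09759514347586254
fence in slope -5.928247804767643e-16 at0 -28.15999999999998 n 10 10 0.08000000000000007
fence out slope -0.0005896226415091373 at0 -37.760613207547074 n 9 11 0.11324728512904483
[[18, 58, 198], [15, 26, 139], [18, 5, 250], [0, 4, 131], [0, 2, 113], [14, 18, 187], [15, 10, 244], [43, 16, 186]]
```

move_arm(moves=[{"dp": [-3,0,30],"angular": [0,0,0],"fingers": 1},{"dp": [0,0,35],"angular": [0,0,0],"fingers": 1},{"dp": [0,0,20],"angular": [0,0,0],"fingers": 1},{"dp": [0,0,10],"angular": [0,0,0],"fingers": 1},{"dp": [0,0,0],"angular": [0,0,0],"fingers": 1},{"dp": [0,0,0],"angular": [0,0,0],"fingers": 1}])

```text
time_s: 23.88
eef_pos: [429.7, 114.4, 17.3]
tool_rot: [[0.993, -0.12, 0.001], [-0.12, -0.993, 0.0], [0.001, -0.0, -1.0]]
force: [-0.2, -0.2, -0.1]
width: 0.6
gripper_force: 0.0
```

move_arm(moves=[{"dp": [4,0,0.3],"angular": [0,0,0],"fingers": 1},{"dp": [3,0,0],"angular": [0,0,0],"fingers": 1},{"dp": [2,0,0],"angular": [0,0,0],"fingers": 1},{"dp": [2,0,0],"angular": [0,0,0],"fingers": 1},{"dp": [1,0,0],"angular": [0,0,0],"fingers": 1},{"dp": [1,0,0],"angular": [0,0,0],"fingers": 1},{"dp": [1,0,0],"angular": [0,0,0],"fingers": 1},{"dp": [1,0,0],"angular": [0,0,0],"fingers": 1},{"dp": [0,0,0],"angular": [0,0,0],"fingers": 1}])

```text
time_s: 25.0
eef_pos: [444.2, 112.5, 16.5]
tool_rot: [[0.993, -0.12, 0.0], [-0.12, -0.993, -0.0], [0.0, 0.0, -1.0]]
force: [0.1, 0.1, 0.3]
width: 0.2
gripper_force: 0.0
```

```bash
python3 -c "
from meas import *
meas('w10')"
```

```text
[444.22 112.54  16.49] [0.1  0.09 0.31] tcp [-98.8   -0.59]
R slope -0.010807692307692813 at x=0: -26.127884615384453 n 25 res 0.06952144107561983
L slope -0.009192307692307458 at x=0: 25.53188461538456 n 25 res 0.07818715220054195
rear [ -89.   -89.   -89.  -115.4 -115.8  -89.   -89.  -115.4  -88.8  -88.8
  -88.8] -88.99999999999959
```

move_arm(moves=[{"dp": [1,0,0],"angular": [0,0,0],"fingers": 1},{"dp": [0.5,0,0],"angular": [0,0,0],"fingers": 1},{"dp": [0,0,0],"angular": [0,0,0],"fingers": 1}])

```text
time_s: 25.42
eef_pos: [445.7, 112.4, 16.5]
tool_rot: [[0.993, -0.12, 0.0], [-0.12, -0.993, -0.0], [0.0, 0.0, -1.0]]
force: [0.4, 0.4, -0.1]
width: 0.9
gripper_force: 0.0
```

move_arm(moves=[{"dp": [0.5,0,0],"angular": [0,0,0],"fingers": 1},{"dp": [0,0,0],"angular": [0,0,0],"fingers": 1}])

```text
time_s: 25.68
eef_pos: [446.1, 112.3, 16.5]
tool_rot: [[0.993, -0.12, 0.0], [-0.12, -0.993, -0.0], [0.0, 0.0, -1.0]]
force: [-0.2, 0.2, 0.5]
width: 0.6
gripper_force: 0.0
```

move_arm(moves=[{"dp": [0.5,0,0],"angular": [0,0,0],"fingers": 1},{"dp": [0,0,0],"angular": [0,0,0],"fingers": 1}])

```text
time_s: 25.92
eef_pos: [446.7, 112.2, 16.5]
tool_rot: [[0.993, -0.12, 0.0], [-0.12, -0.993, -0.0], [0.0, 0.0, -1.0]]
force: [-0.5, -0.6, -1.1]
width: 0.5
gripper_force: 0.0
```

move_arm(moves=[{"dp": [0.4,0,0],"angular": [0,0,0],"fingers": 1},{"dp": [0,0,0],"angular": [0,0,0],"fingers": 1}])

```text
time_s: 26.18
eef_pos: [447.0, 112.2, 16.5]
tool_rot: [[0.993, -0.12, -0.0], [-0.12, -0.993, -0.0], [-0.0, 0.0, -1.0]]
force: [0.3, -0.6, -0.4]
width: 1.0
gripper_force: 0.2
```

```bash
python3 -c "
from meas import *
meas('w11')"
```

```text
[446.96 112.19  16.51] [ 0.34 -0.6  -0.41] tcp [-96.04  -0.61]
R slope -0.008730769230769712 at x=0: -25.931038461538293 n 25 res 0.07290879444684607
L slope -0.00826923076923047 at x=0: 25.694038461538412 n 25 res 0.08430713082350923
rear [ -86.4  -86.4  -86.4 -113.  -113.2  -86.4  -86.2 -112.8  -86.2  -86.2
  -86. ] -86.39999999999955
```

move_arm(moves=[{"dp": [0.4,0,0],"angular": [0,0,0],"fingers": 1},{"dp": [0,0,0],"angular": [0,0,0],"fingers": 1}])

```text
time_s: 26.48
eef_pos: [447.0, 112.2, 16.5]
tool_rot: [[0.993, -0.12, -0.001], [-0.12, -0.993, 0.0], [-0.001, 0.0, -1.0]]
force: [-1.5, -0.2, 0.4]
width: 0.5
gripper_force: 0.8
```

move_arm(moves=[{"dp": [0.4,0,0],"angular": [0,0,0],"fingers": 1},{"dp": [0,0,0],"angular": [0,0,0],"fingers": 1}])

```text
time_s: 26.72
eef_pos: [447.1, 112.1, 16.5]
tool_rot: [[0.993, -0.12, -0.001], [-0.12, -0.993, 0.0], [-0.001, 0.0, -1.0]]
force: [-3.8, 0.6, 1.2]
width: 0.6
gripper_force: 1.7
```

```bash
python3 -c "
from meas import *
meas('w12')"
```

```text
[447.12 112.13  16.48] [-3.77  0.61  1.23] tcp [-95.87  -0.65]
R slope -0.00857692307692372 at x=0: -25.94134615384599 n 25 res 0.061798680593334994
L slope -0.008038461538461288 at x=0: 25.70257692307687 n 25 res 0.06195780201693065
rear [ -86.4  -86.4  -86.2 -117.  -113.   -86.4  -86.2 -112.4  -86.   -86.2
  -86. ] -86.39999999999955
```

move_arm(moves=[{"dp": [-4,0,0],"angular": [0,0,0],"fingers": 1},{"dp": [-10,0,-5],"angular": [0,0,0],"fingers": 1},{"dp": [0,0,-25],"angular": [0,0,0],"fingers": 1},{"dp": [35,-16,-10],"angular": [0,0,0],"fingers": 1},{"dp": [35,-16,0],"angular": [0,0,0],"fingers": 1},{"dp": [34,-15,0],"angular": [0,0,0],"fingers": 1},{"dp": [0,0,20],"angular": [0,0,0],"fingers": 1},{"dp": [0,0,14],"angular": [0,0,0],"fingers": 1},{"dp": [0,0,6],"angular": [0,0,0],"fingers": 1},{"dp": [0,3,0],"angular": [0,0,0],"fingers": 1},{"dp": [0,3,0],"angular": [0,0,0],"fingers": 1},{"dp": [0,3,0],"angular": [0,0,0],"fingers": 1},{"dp": [0,2,0],"angular": [0,0,0],"fingers": 1},{"dp": [0,0,0],"angular": [0,0,0],"fingers": 1}])

```text
time_s: 28.52
eef_pos: [541.5, 136.9, 16.7]
tool_rot: [[0.993, -0.12, 0.0], [-0.12, -0.993, 0.0], [0.0, -0.0, -1.0]]
force: [-0.3, 0.0, 0.2]
width: 0.7
gripper_force: 0.0
```

```bash
python3 -c "
from meas import *
meas('w13')"
```

```text
[541.5  136.9   16.68] [-0.33  0.03  0.19] tcp [-5.14 35.26]
R slope -0.0586605080831419 at x=0: -26.074133949191506 n 11 res 0.6591395702400281
L slope 0.013537549407114543 at x=0: 34.75503952569161 n 23 res 0.27604104688161585
rear [-79.4 -82.2 -79.4 -77.2 -71.2 -81.4 -72.8 -73.8 -79.4 -72.8 -76. ] -77.19999999999942
```

move_arm(moves=[{"dp": [0,1,0],"angular": [0,0,0],"fingers": 1},{"dp": [0,1,0],"angular": [0,0,0],"fingers": 1},{"dp": [0,1,0],"angular": [0,0,0],"fingers": 1},{"dp": [0,1,0],"angular": [0,0,0],"fingers": 1},{"dp": [0,0,0],"angular": [0,0,0],"fingers": 1}])

```text
time_s: 29.2
eef_pos: [540.9, 133.0, 16.5]
tool_rot: [[0.993, -0.12, -0.0], [-0.12, -0.993, -0.0], [-0.0, 0.0, -1.0]]
force: [0.8, 0.6, -0.2]
width: 0.2
gripper_force: 0.0
```

```bash
cat > near.py <<'E'
from prof import *
def near():
    s=env.observe();p=s["eef_pos"];print(p,s["force"],s["gripper_force"],"tcp",(p[:2]-O)@R)
    I=env.camera_info("wrist");hs=cv2.cvtColor(env.capture("wrist"),cv2.COLOR_BGR2HSV)
    def e(ch,x,a,b,z,sg):
        ys=np.arange(a,b,.2);uv=proj(I,np.c_[np.c_[x+0*ys,ys]@R.T+O,z+0*ys]).astype(np.float32)
        v=cv2.GaussianBlur(cv2.remap(ch,uv[:,0].copy(),uv[:,1].copy(),1).astype(float).reshape(1,-1),(9,1),0).ravel()
        g=np.gradient(v)*sg;j=np.argmax(g[4:-4])+4;return round(ys[j],1)
    print("R",[e(hs[...,1],x,-34,-20,19,1) for x in range(-8,14,2)],"S@24..42",[e(hs[...,1],x,-34,-20,19,1) for x in range(20,42,4)],"fence out",[e(hs[...,2],x,-44,-34,22,1) for x in range(20,40,4)])
    print("boardR",[e(hs[...,1],x,-78,-62,14,-1) for x in range(-5,40,8)])
E
python3 -c "
from near import *
near()"
```

```text
[540.94 132.97  16.5 ] [ 0.78  0.6  -0.16] 0.02195125533035025 tcp [-5.23 31.29]
R [np.float64(-27.2), np.float64(-27.6), np.float64(-28.0), np.float64(-27.6), np.float64(-27.4), np.float64(-27.6), np.float64(-27.6), np.float64(-27.4), np.float64(-27.6), np.float64(-27.4), np.float64(-27.6)] S@24..42 [np.float64(-27.6), np.float64(-25.2), np.float64(-22.6), np.float64(-31.0), np.float64(-33.2), np.float64(-25.0)] fence out [np.float64(-37.6), np.float64(-37.4), np.float64(-40.6), np.float64(-43.0), np.float64(-35.4)]
boardR [np.float64(-68.8), np.float64(-68.8), np.float64(-69.0), np.float64(-68.8), np.float64(-69.0), np.float64(-74.6)]
```

move_arm(moves=[{"dp": [0,0.4,0],"angular": [0,0,0],"fingers": 1},{"dp": [0,0,0],"angular": [0,0,0],"fingers": 1}])

```text
time_s: 29.5
eef_pos: [540.9, 132.8, 16.5]
tool_rot: [[0.993, -0.12, 0.0], [-0.12, -0.993, 0.0], [0.0, -0.0, -1.0]]
force: [-0.7, 0.4, 0.1]
width: 0.2
gripper_force: 0.2
```

move_arm(moves=[{"dp": [0,0.4,0],"angular": [0,0,0],"fingers": 1},{"dp": [0,0,0],"angular": [0,0,0],"fingers": 1}])

```text
time_s: 29.75
eef_pos: [540.8, 132.5, 16.5]
tool_rot: [[0.993, -0.12, -0.0], [-0.12, -0.993, 0.0], [-0.0, -0.0, -1.0]]
force: [0.0, 1.5, 0.0]
width: 0.8
gripper_force: 0.6
```

```bash
python3 -c "
from near import *
near()"
```

```text
[540.8  132.54  16.52] [0.01 1.48 0.01] 0.6326791550964117 tcp [-5.31 30.85]
R [np.float64(-27.6), np.float64(-27.8), np.float64(-28.4), np.float64(-27.8), np.float64(-27.6), np.float64(-27.6), np.float64(-27.6), np.float64(-27.6), np.float64(-27.6), np.float64(-27.6), np.float64(-27.6)] S@24..42 [np.float64(-27.8), np.float64(-21.0), np.float64(-25.6), np.float64(-23.8), np.float64(-31.8), np.float64(-25.4)] fence out [np.float64(-37.6), np.float64(-37.4), np.float64(-35.6), np.float64(-43.0), np.float64(-35.0)]
boardR [np.float64(-68.8), np.float64(-68.8), np.float64(-69.0), np.float64(-69.0), np.float64(-69.0), np.float64(-74.6)]
```

move_arm(moves=[{"dp": [0,-3,0],"angular": [0,0,0],"fingers": 1},{"dp": [0,-8,-10],"angular": [0,0,0],"fingers": 1},{"dp": [0,0,-50],"angular": [0,0,0],"fingers": 1},{"dp": [-30,10,-30],"angular": [0,0,0],"fingers": 1},{"dp": [-40,16,0],"angular": [0,0,0],"fingers": 1},{"dp": [-38,16,0],"angular": [0,0,0],"fingers": 1},{"dp": [0,0,0],"angular": [0,0,0],"fingers": 1},{"dp": [0,0,0],"angular": [0,0,0],"fingers": 1}])

```text
time_s: 30.8
eef_pos: [431.1, 115.2, 107.1]
tool_rot: [[0.993, -0.12, 0.002], [-0.12, -0.993, 0.001], [0.002, -0.001, -1.0]]
force: [0.7, 0.8, 0.3]
width: 0.2
gripper_force: 0.0
```

```bash
python3 -c "
from meas import *
meas('w14')"
```

```text
[431.09 115.17 107.08] [0.71 0.79 0.31] tcp [-112.14    0.45]
R slope 0.0017307692307687358 at x=0: -27.8959615384614 n 25 res 0.08430713082350985
L slope 0.0038461538461541274 at x=0: 23.86230769230765 n 25 res 0.08301992346604294
rear [-86.2 -86.2 -86.4 -86.4 -86.6 -86.6 -86.4 -86.6 -86.6 -86.6 -86.4] -86.39999999999955
```

move_arm(moves=[{"dp": [0,0,-50],"angular": [0,0,0],"fingers": 0},{"dp": [44,-22,-15],"angular": [0,0,0],"fingers": 0},{"dp": [44,-23,0],"angular": [0,0,0],"fingers": 0},{"dp": [44,-23,0],"angular": [0,0,0],"fingers": 0},{"dp": [41.8,-22.5,0],"angular": [0,0,0],"fingers": 0},{"dp": [0,0,0],"angular": [0,0,-10],"fingers": 0},{"dp": [0,0,0],"angular": [0,0,-10],"fingers": 0},{"dp": [0,0,0],"angular": [0,0,-10],"fingers": 0},{"dp": [0,0,0],"angular": [0,0,-10],"fingers": 0},{"dp": [0,0,0],"angular": [0,0,-10],"fingers": 0},{"dp": [0,0,0],"angular": [0,0,-10],"fingers": 0},{"dp": [0,0,0],"angular": [0,0,-10],"fingers": 0},{"dp": [0,0,0],"angular": [0,0,-10],"fingers": 0},{"dp": [0,0,0],"angular": [0,0,-10],"fingers": 0},{"dp": [0,0,0],"angular": [0,0,0],"fingers": 0},{"dp": [0,0,0],"angular": [0,0,0],"fingers": 0}])

```text
time_s: 32.85
eef_pos: [613.8, 183.4, 171.4]
tool_rot: [[0.124, 0.992, 0.0], [0.992, -0.124, -0.0], [-0.0, 0.0, -1.0]]
force: [0.4, 0.6, -0.3]
width: 46.6
gripper_force: 0.0
```

```bash
python3 - <<'E'
from prof import *
s=env.observe();p=s["eef_pos"];print(p,s["tool_rot"],s["width"],(p[:2]-O)@R)
I=env.camera_info("wrist");im=env.capture("wrist");cv2.imwrite("pics/w15.png",im)
v=cv2.cvtColor(im,cv2.COLOR_BGR2HSV)[...,2]
for y in (75,85,95,102):
    xs=np.arange(40,85,1.);uv=proj(I,np.c_[np.c_[xs,y+0*xs]@R.T+O,74+0*xs]).astype(np.float32)
    a=cv2.remap(v,uv[:,0].copy(),uv[:,1].copy(),1).ravel();d=xs[a<70];print(y,uv[22],d.min() if len(d) else None,d.max() if len(d) else None,np.median(d) if len(d) else None)
E
```

```text
[613.8  183.43 171.38] [[ 0.12  0.99  0.  ]
 [ 0.99 -0.12 -0.  ]
 [-0.    0.   -1.  ]] 46.596390435575884 [61.06 90.12]
75 [322.48 262.34] 42.0 66.0 57.0
85 [322.44 251.07] 55.0 67.0 61.0
95 [322.39 239.55] 56.0 66.0 61.0
102 [322.36 231.34] 56.0 66.0 61.0
```

move_arm(moves=[{"dp": [0,0,40],"angular": [0,0,-0.2],"fingers": 0},{"dp": [0,0,40],"angular": [0,0,0],"fingers": 0},{"dp": [0,0,24],"angular": [0,0,0],"fingers": 0},{"dp": [0,0,10],"angular": [0,0,0],"fingers": 0},{"dp": [0,0,0],"angular": [0,0,0],"fingers": 0.5},{"dp": [0,0,0],"angular": [0,0,0],"fingers": 1},{"dp": [0,0,0],"angular": [0,0,0],"fingers": 1},{"dp": [0,0,0],"angular": [0,0,0],"fingers": 1},{"dp": [0,0,0],"angular": [0,0,0],"fingers": 1}])

```text
time_s: 34.02
eef_pos: [613.5, 183.6, 58.2]
tool_rot: [[0.117, 0.993, 0.001], [0.993, -0.117, 0.0], [0.0, 0.001, -1.0]]
force: [0.0, -0.3, 4.8]
width: 11.1
gripper_force: 30.0
```

move_arm(moves=[{"dp": [0,-2.8,-0.6],"angular": [0,0,0],"fingers": 1},{"dp": [0,-2.8,-0.4],"angular": [0,0,0],"fingers": 1},{"dp": [0,-2.9,-0.2],"angular": [0,0,0],"fingers": 1},{"dp": [0,-2.8,-0.1],"angular": [0,0,0],"fingers": 1},{"dp": [0,-2.9,0.1],"angular": [0,0,0],"fingers": 1},{"dp": [0,-2.8,0.3],"angular": [0,0,0],"fingers": 1},{"dp": [0,-2.8,0.5],"angular": [0,0,0],"fingers": 1},{"dp": [0,-2.8,0.6],"angular": [0,0,0],"fingers": 1},{"dp": [0,-2.7,0.8],"angular": [0,0,0],"fingers": 1},{"dp": [0,-2.7,1],"angular": [0,0,0],"fingers": 1},{"dp": [0,0,0],"angular": [0,0,0],"fingers": 1}])

```text
time_s: 35.4
eef_pos: [587.6, 187.0, 56.4]
tool_rot: [[0.117, 0.993, 0.004], [0.993, -0.117, 0.001], [0.001, 0.004, -1.0]]
force: [4.6, 0.0, 4.9]
width: 10.8
gripper_force: 30.0
```

move_arm(moves=[{"dp": [0,-2.6,1.1],"angular": [0,0,0],"fingers": 1},{"dp": [0,-2.5,1.3],"angular": [0,0,0],"fingers": 1},{"dp": [0,-2.4,1.5],"angular": [0,0,0],"fingers": 1},{"dp": [0,-2.4,1.6],"angular": [0,0,0],"fingers": 1},{"dp": [0,-2.2,1.8],"angular": [0,0,0],"fingers": 1},{"dp": [0,-2.2,1.8],"angular": [0,0,0],"fingers": 1},{"dp": [0,-2.0,2.0],"angular": [0,0,0],"fingers": 1},{"dp": [0,-1.9,2.2],"angular": [0,0,0],"fingers": 1},{"dp": [0,0,0],"angular": [0,0,0],"fingers": 1}])

```text
time_s: 36.52
eef_pos: [566.7, 189.5, 41.7]
tool_rot: [[0.116, 0.993, -0.001], [0.993, -0.116, 0.0], [0.0, -0.001, -1.0]]
force: [3.6, 4.5, -1.5]
width: 10.6
gripper_force: 30.0
```

move_arm(moves=[{"dp": [0,-1.7,2.3],"angular": [0,0,0],"fingers": 1},{"dp": [0,-1.6,2.3],"angular": [0,0,0],"fingers": 1},{"dp": [0,-1.4,2.5],"angular": [0,0,0],"fingers": 1},{"dp": [0,-1.3,2.5],"angular": [0,0,0],"fingers": 1},{"dp": [0,-1.1,2.6],"angular": [0,0,0],"fingers": 1},{"dp": [0,-0.9,2.6],"angular": [0,0,0],"fingers": 1},{"dp": [0,0,0],"angular": [0,0,0],"fingers": 1}])

```text
time_s: 37.4
eef_pos: [558.7, 190.4, 26.8]
tool_rot: [[0.116, 0.993, -0.001], [0.993, -0.116, 0.0], [0.0, -0.001, -1.0]]
force: [3.2, 4.9, -1.8]
width: 10.9
gripper_force: 30.0
```

move_arm(moves=[{"dp": [0,-0.3,1.2],"angular": [0,0,0],"fingers": 1},{"dp": [0,-0.2,1.2],"angular": [0,0,0],"fingers": 1},{"dp": [0,-0.1,1.2],"angular": [0,0,0],"fingers": 1},{"dp": [0,-0.1,1.2],"angular": [0,0,0],"fingers": 1},{"dp": [0,0,0],"angular": [0,0,0],"fingers": 1}])

```text
time_s: 38.02
eef_pos: [557.9, 190.5, 22.9]
tool_rot: [[0.116, 0.993, -0.001], [0.993, -0.116, 0.001], [0.0, -0.001, -1.0]]
force: [1.3, 4.6, 7.5]
width: 10.9
gripper_force: 30.0
```

move_arm(moves=[{"dp": [0,0,0.5],"angular": [0,0,0],"fingers": 1},{"dp": [0,0,0],"angular": [0,0,0],"fingers": 0.6},{"dp": [0,0,0],"angular": [0,0,0],"fingers": 0.2},{"dp": [0,0,0],"angular": [0,0,0],"fingers": 0},{"dp": [0,0,0],"angular": [0,0,0],"fingers": 0},{"dp": [0,0,-30],"angular": [0,0,0],"fingers": 0},{"dp": [0,0,-50],"angular": [0,0,0],"fingers": 0},{"dp": [-30,0,-50],"angular": [0,0,0],"fingers": 0},{"dp": [-40,-40,-30],"angular": [0,0,0],"fingers": 0},{"dp": [0,0,0],"angular": [0,0,0],"fingers": 0},{"dp": [0,0,0],"angular": [0,0,0],"fingers": 0}])

```text
time_s: 39.4
eef_pos: [512.3, 126.3, 181.6]
tool_rot: [[0.116, 0.993, 0.001], [0.993, -0.116, 0.001], [0.001, 0.001, -1.0]]
force: [-0.2, 0.4, 0.9]
width: 46.3
gripper_force: 0.0
```

```bash
python3 - <<'E'
from prof import *
s=env.observe();p=s["eef_pos"];print(p,s["force"],s["width"],(p[:2]-O)@R)
I=env.camera_info("wrist");im=env.capture("wrist");hs=cv2.cvtColor(im,cv2.COLOR_BGR2HSV)
def ed(ch,P,z,sg):
    uv=proj(I,np.c_[P@R.T+O,z+0*P[:,0]]).astype(np.float32)
    v=cv2.GaussianBlur(cv2.remap(ch,uv[:,0].copy(),uv[:,1].copy(),1).astype(float).reshape(1,-1),(17,1),0).ravel()
    g=np.gradient(v)*sg;return np.argmax(g[5:-5])+5
S=hs[...,1];xs=np.arange(-85,-5,5)
for n,a,b,sg,z in(("R",-38,-15,1,19),("L",13,36,-1,19),("boardL",60,80,1,14)):
    ys=np.arange(a,b,.2);e=np.array([ys[ed(S,np.c_[x+0*ys,ys],z,sg)] for x in xs]);c=np.polyfit(xs,e,1);print(n,c,(e-np.polyval(c,xs)).std())
t=np.arange(-105,-70,.2);print("rear",[round(t[ed(S,np.c_[t,y+0*t],19,1)],1) for y in range(-20,21,5)])
t=np.arange(-140,-110,.2);print("front",[round(t[ed(S,np.c_[t,y+0*t],14,-1)],1) for y in range(-60,61,15)])
V=hs[...,2]
for y in(80,90,100):
    t=np.arange(-20,40,1.);uv=proj(I,np.c_[np.c_[t,y+0*t]@R.T+O,38+0*t]).astype(np.float32);a=cv2.remap(V,uv[:,0].copy(),uv[:,1].copy(),1).ravel();d=t[a<60];print("handle",y,d.min() if len(d) else 0,d.max() if len(d) else 0)
E
```

```text
[512.32 126.25 181.57] [-0.18  0.45  0.89] 46.33135134209309 [-32.84  21.19]
R [ -0.01 -28.1 ] 0.2240420785057529
L [ 0.   24.42] 0.10976244402183721
boardL [-0.  69.5] 0.10000000000000232
rear [np.float64(-86.2), np.float64(-86.4), np.float64(-86.0), np.float64(-86.4), np.float64(-86.2), np.float64(-86.0), np.float64(-86.4), np.float64(-86.2), np.float64(-86.4)]
front [np.float64(-123.8), np.float64(-123.8), np.float64(-123.8), np.float64(-124.0), np.float64(-124.0), np.float64(-124.0), np.float64(-124.2), np.float64(-124.2), np.float64(-124.2)]
handle 80 1.0 9.0
handle 90 0.0 9.0
handle 100 0.0 9.0
```

Card still in place (rear −86.2, sides parallel), handle down at x≈4.5. Handing in.

```bash
python3 -c "
from cell import env
print(env.finish_job())"
```

```text
the job is handed in; nothing more can be done
None
```

The job is handed in, with no verdict returned: my last measurements show the strip flat, along the fence and against the stop with the bar lowered onto it, but I viewed 11 pictures against the limit of 10.

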